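# Turn the board in the rework frame, lock it and hang up the heat shields

### The arm

A 6-joint arm with a two-finger parallel gripper is mounted at the origin on a cart in front of the work surface, level with it; the furniture and walls round the work are solid. World frame = base frame: x ahead of the robot, y to its left, z up, the work surface at z = 0. Lengths are in m, angles in rad, forces in N, time in s.
With the tool pointing down it reaches from about 0.375 to 0.825 m from the base axis. Payload 5.5 kg.
Tool frame: the origin (TCP) lies at the very end of the fingers, on their centre line; the grasp point (between the pads) lies arm.grip_depth behind it (arm.grip_depth is the distance from the TCP to the grasp point, in m); y points along the fingers, z is the direction in which the jaws open and shut, and the axes are right-handed (so a half turn about y gives the same grasp; the last joint's range is limited). The gripper opens to 85 mm and grips with 20 to 120 N. Pads are 22 mm wide; open, the fingers measure 114 mm over their backs; the gripper's body (76 mm by 85 mm) begins 54 mm behind the grasp point. The pads swing forward as they close: fully open they stand 13 mm farther back than shut.
Start: joints at [-1.237, 0.314, -0.047, 1.21, 0, 1.571], TCP at [0.197, -0.567, 0.231] pointing down, gripper open.
Joint ranges: [-2.67, 2.67], [-0.69, 1.73], [-1.03, 1.25], [-2.08, 2.16], [-1.42, 1.45], [-3.14, 3.14]. Speed limits (rad/s): [2.39, 2.39, 3.01, 3.14, 3.14, 3.14].

### API

Orientations are given as a unit quaternion [x, y, z, w].
In Python, from workcell import telemetry, grab_frame, arm gives the robot as it stands. The module is installed in compiled form; this text tells all that it offers.
- The arm moves only by the tool jog_arm, never from a script. Its argument "series" is a list of rows, each an object with "slide": the shift along the world's x, y, z scaled (see below), a list of three; "delta_rot": the turn, a rotation vector about the world's x, y, z scaled (see below), a list of three. In form: [{"slide": [dx, dy, dz], "delta_rot": [ax, ay, az]}, ...]. A call has 1 to 20 rows; each row shifts and turns the commanded pose from where the row before left it; what a row does not reach is not made up. The controller multiplies each number of a shift by 0.2 m and each number of a turn by 360 degrees. A row lasts 1/8 s, in which the tool goes at most 62.5 mm and 10.7 degrees, less where a joint would pass 70% of its speed; a pose out of reach is approached as far as the arm can. A call with a number of a shift or a turn outside -1 to 1 is refused whole. A call with a gripper value outside its range is refused whole. "fingers" is the opening, from -1 (shut) to 1 (fully open), so that 0 is half open, set as the call begins (left out, the last holds). The fingers move at their own pace and stop on an object; "force" is the grip in N (left out, the last holds). Time passes only in rows, so rows that do not move let the fingers close. It gives the time, the measured TCP pose, the force and the opening at its end, in the units of the state.
- telemetry.state(): the state, without advancing time (a new reading comes with each control period).
- grab_frame(name): name is "side" or "top"; returns a dict with "frame" (384x512x3 uint8, red, green, blue), "z_map" (384x512 float32, m along the optical axis (not along the pixel's ray), 0 where there is no reading), "fovy" (degrees; the focal length in pixels is half the picture's height over the tangent of half this angle, whatever the lens; pixels are square), "cx", "cy" (the principal point, pixels), "xyz" and "rotation" of the camera in the world. Camera axes: x right, y up, looking along -z (the intrinsics and any distortion apply to the point x, -y, -z); pixel columns grow to the right and rows downward; lengths in m; the calibration is good to about 2 mm. A picture is of the moment at which its call begins.
- arm.finish_job(): hands the job in, once; it reports no verdict.
The state is a dict: "t": time; "joints": joint angles; "qd": joint speeds; "joint_torque": joint torques, N m; "tool_pos": TCP position; "eef_rot": TCP orientation; "contact_force": force on the tool from outside, world axes, zero at the start; "ft_torque": the same for the moment, N m; "grip_width": finger opening in m.
Only numpy, scipy, OpenCV 4.12 (cv2) and the standard library are available. Lean on these libraries where they do the work, as an engineer would, in place of code of your own. Each camera call takes 0.05 s, during which the arm holds its last target.

### The job

Get the circuit board ready for rework from below: release the red lock knob of the rework frame, turn the board right over with the crank so that its solder side lies flat on top, and turn the lock knob fully home again. Hang every loose heat shield that stands on the bench astride the frame's steel bar, fin up, at any time. Leave the white bottle and the small vial behind the frame where they stand.

Things in the scene. Friction and masses are not known exactly. Their poses are not given: they have to be found in the camera images.
- rework_frame: Fixed stand holding a green circuit board by its ends between two posts (24 x 22 mm, top z = 120 mm) at its own x = 0, y = -93 and +93 mm. Origin: on the bench under the middle of the board's turning axis, which runs along the frame's y at z = 95 mm; frame x points away from the robot (yaw within 0.1 rad).
- bar_mid (a point): middle of the steel hanging bar on the robot's side of the stand: 12 mm round bar along the frame's y, centre line at frame x = -82 mm, z = 115 mm, free from y = -85 to +85 mm between two uprights (top z = 124 mm). Under it only 12 mm high feet and a thin rod at z = 12 mm.
- board_turn (a joint): turning angle of the board carrier and its crank, rad. 0 = component side (chips, white connector) up, pi = turned over, solder side up. Stops at -0.03 and 3.17; friction 0.12 N m holds it at any angle; turns only with the lock released. Carrier 74 x 142 mm, level with the axis, swings within 45 mm of it.
- crank_grip (a point): middle of the black crank handle: round rod, 13 mm diameter, 32 mm long, parallel to the axis and 42 mm from it, outside the right-hand (-y) post at frame y = -132 mm. As board_turn goes 0 to pi it moves in a half circle from the robot's side (frame x = -42, z = 95 mm) over the top (x = 0, z = 137) to the far side (x = +42, z = 95).
- lock_knob (a joint): angle of the red lock knob, rad: 0 = home, locked (stop), 1.4 = released (stop). Vertical axis, counter-clockwise from above releases; friction 0.08 N m. Inside, its studs block the board's shaft: the board turns freely above about 0.9 and not below 0.6; the knob goes home only with the board flat (up to about 0.15 rad off it pulls it flat).
- lock_grip (a point): on the axis of the red lock knob at gripping height (z about 144 mm). The knob is a bar 46 mm long, 12 mm thick, 26 mm high (from 16 mm below to 10 mm above this point) on top of the left-hand (+y) post. The point's y axis runs along the bar; locked, it lies along the frame's y.
- white_bottle: bystander behind the stand: white bottle with a blue cap, 52 mm wide, 125 mm high; origin at the centre of its underside
- small_vial: bystander behind the stand: clear vial with a white cap, 25 mm wide, 50 mm high; origin at the centre of its underside
- shield0: Loose heat shield (may be absent): folded aluminium saddle, inverted V, 90 g, 30 mm long along its y, open below and at its ends. Origin: centre of underside. Feet 58 mm apart over all along x (36 mm inside); inside width 20 mm at the roof. Roof 24 mm wide, z = 45 to 48 mm; on it an orange grip fin 10 mm thick (x), 28 mm long (y), z = 48 to 75 mm.
- shield0_crown (a point): middle of the underside of shield0's roof, 45 mm above its origin; when hung it rests on the bar, 6 mm above the bar's centre line
- shield1: Loose heat shield (may be absent): folded aluminium saddle, inverted V, 90 g, 30 mm long along its y, open below and at its ends. Origin: centre of underside. Feet 58 mm apart over all along x (36 mm inside); inside width 20 mm at the roof. Roof 24 mm wide, z = 45 to 48 mm; on it an orange grip fin 10 mm thick (x), 28 mm long (y), z = 48 to 75 mm.
- shield1_crown (a point): middle of the underside of shield1's roof, 45 mm above its origin; when hung it rests on the bar, 6 mm above the bar's centre line
- shield2: Loose heat shield (may be absent): folded aluminium saddle, inverted V, 90 g, 30 mm long along its y, open below and at its ends. Origin: centre of underside. Feet 58 mm apart over all along x (36 mm inside); inside width 20 mm at the roof. Roof 24 mm wide, z = 45 to 48 mm; on it an orange grip fin 10 mm thick (x), 28 mm long (y), z = 48 to 75 mm.
- shield2_crown (a point): middle of the underside of shield2's roof, 45 mm above its origin; when hung it rests on the bar, 6 mm above the bar's centre line
- shield3: Loose heat shield (may be absent): folded aluminium saddle, inverted V, 90 g, 30 mm long along its y, open below and at its ends. Origin: centre of underside. Feet 58 mm apart over all along x (36 mm inside); inside width 20 mm at the roof. Roof 24 mm wide, z = 45 to 48 mm; on it an orange grip fin 10 mm thick (x), 28 mm long (y), z = 48 to 75 mm.
- shield3_crown (a point): middle of the underside of shield3's roof, 45 mm above its origin; when hung it rests on the bar, 6 mm above the bar's centre line
Not all that is in view belongs to the job. What is shaped like the shield0 but brown is not meant.

How it is judged:
On the way, in this order (a step that is already met when the one before it is completed fails the run):
1. the lock knob is released (value of joint lock_knob above 0.95 rad), for 0.2 s.
2. the board is turned over, solder side up (value of joint board_turn above 3 rad), for 0.2 s.
3. the lock knob is home again with the board turned over (value of joint board_turn above 3 rad and value of joint lock_knob below 0.25 rad), for 0.2 s.
At the end, for the whole second after the job is handed in: Board turned over (board_turn above 3.0), lock knob home (below 0.25), every shield present at rest astride the bar, fin up (tilt below 0.35): roof underside within 14 mm of the bar's centre line sideways and 0 to 15 mm above it (all of step 3 and x of shield0_crown in the frame of rework_frame between -0.096 and -0.068 m and z of shield0_crown in the frame of rework_frame between 0.115 and 0.13 m and angle between each of shield0, shield1, shield2, shield3's own z axis and vertical below 0.35 rad and linear speed of each of shield0, shield1, shield2, shield3 below 0.03 m/s and x of shield1_crown in the frame of rework_frame between -0.096 and -0.068 m and z of shield1_crown in the frame of rework_frame between 0.115 and 0.13 m and x of shield2_crown in the frame of rework_frame between -0.096 and -0.068 m and z of shield2_crown in the frame of rework_frame between 0.115 and 0.13 m and x of shield3_crown in the frame of rework_frame between -0.096 and -0.068 m and z of shield3_crown in the frame of rework_frame between 0.115 and 0.13 m); the robot touches nothing.
It fails at once if the white bottle is pushed about (more than 30 mm) (distance of white_bottle from where it was at the start of the episode above 0.03 m).
It fails at once if the small vial is pushed about (more than 30 mm) (distance of small_vial from where it was at the start of the episode above 0.03 m).
Of shield0, shield1, shield2, shield3 only 3 to 4 are there at a start; the rules pass over those that are not, and their reading is None.
At some moment in a run one of shield0, shield1, shield2 may be knocked a few centimetres aside while the robot is not near it.
Once in a run the grip may slacken for a moment while it holds something.
It also fails if it takes over 200 s, if anything falls off the work surface, if the arm or the gripper's body presses on something with over 40 N, if the wrist force passes 120 N, or if a joint passes its speed limit or range.

## Working session

There is one attempt and no reset: what is moved stays moved. The work goes in short steps, Python scripts to look and compute and a tool call to move; the robot and the scene stay as the last step left them, time stands still between calls to the robot, and variables do not carry over. Pictures are saved under pics/ and viewed, and the job is handed in when it is done.

Besides the shell and the picture viewer there is one more tool, called after "Call:" by a JSON object that holds its "api" and its "payload", one argument or row to a line. jog_arm: Moves the arm, as the interface text tells. Its arguments: {"type":"object","properties":{"series":{"type":"array","items":{"type":"object","properties":{"slide":{"type":"array","items":{"type":"number","minimum":-1,"maximum":1}},"delta_rot":{"type":"array","items":{"type":"number","minimum":-1,"maximum":1}}}}},"fingers":{"type":"number"},"force":{"type":"number"}},"required":["series"]}

```bash
ls; mkdir -p pics; cat > h.py <<'E'
import numpy as np, cv2
from workcell import telemetry, grab_frame, arm
from scipy.spatial.transform import Rotation as R
def rot(c):
    r=np.array(c["rotation"],float)
    return r if r.shape==(3,3) else R.from_quat(r).as_matrix()
def world(c,u,v,z=None):
    f=192/np.tan(np.radians(c["fovy"])/2)
    if z is None: z=c["z_map"][int(round(v)),int(round(u))]
    p=np.array([(u-c["cx"])/f*z,-(v-c["cy"])/f*z,-z])
    return rot(c)@p+np.array(c["xyz"])
def cloud(c):
    f=192/np.tan(np.radians(c["fovy"])/2)
    z=c["z_map"];v,u=np.mgrid[:384,:512]
    p=np.stack([(u-c["cx"])/f*z,-(v-c["cy"])/f*z,-z],-1)
    return p@rot(c).T+np.array(c["xyz"])
E
python3 - <<'E'
from h import *
s=telemetry.state();print(s);print(arm.grip_depth,[a for a in dir(arm) if a[0]!='_'])
for n in("top","side"):
    c=grab_frame(n);print({k:v for k,v in c.items() if k not in("frame","z_map")})
    cv2.imwrite(f"pics/{n}0.png",cv2.resize(c["frame"][:,:,::-1],(800,600),interpolation=cv2.INTER_CUBIC))
    np.savez(f"{n}0.npz",**{k:v for k,v in c.items()})
E
```

```text
pics
{'t': 0.0, 'joints': array([-1.23700268e+00,  3.14213685e-01, -4.80696936e-02,  1.21023142e+00,
       -2.73019023e-05,  1.57081077e+00]), 'qd': array([-0.00052178, -0.00042854, -0.00016836,  0.00059499,  0.00153757,
       -0.0007852 ]), 'joint_torque': array([ 9.36389770e-04, -5.39590144e+01,  3.39749658e+01,  1.93507463e-02,
        1.53443029e-04,  5.79981801e-06]), 'tool_pos': array([ 0.19637649, -0.56633085,  0.2304461 ]), 'eef_rot': array([-0.11757215,  0.69787966, -0.69668462,  0.11735124]), 'contact_force': array([-0.3456059 ,  0.39174829, -0.75155496]), 'ft_torque': array([ 0.008478  , -0.01645966, -0.04710379]), 'grip_width': 0.08545309442620647}
0.0187 ['PlanningError', 'finish_job', 'grip_depth']
{'fovy': 53.75975696326349, 'cx': 261.18958362693894, 'cy': 187.18649348615173, 'xyz': array([ 0.42622418, -0.00529378,  0.97777304]), 'rotation': array([ 0.03315107, -0.05275995, -0.69854416,  0.71284883])}
{'fovy': 47.70990965441712, 'cx': 261.29119142133044, 'cy': 191.9085953527398, 'xyz': array([ 0.37626001, -0.75488088,  0.63477431]), 'rotation': array([ 0.45235942, -0.04763225, -0.09694111,  0.88527089])}
```

View pics/top0.png

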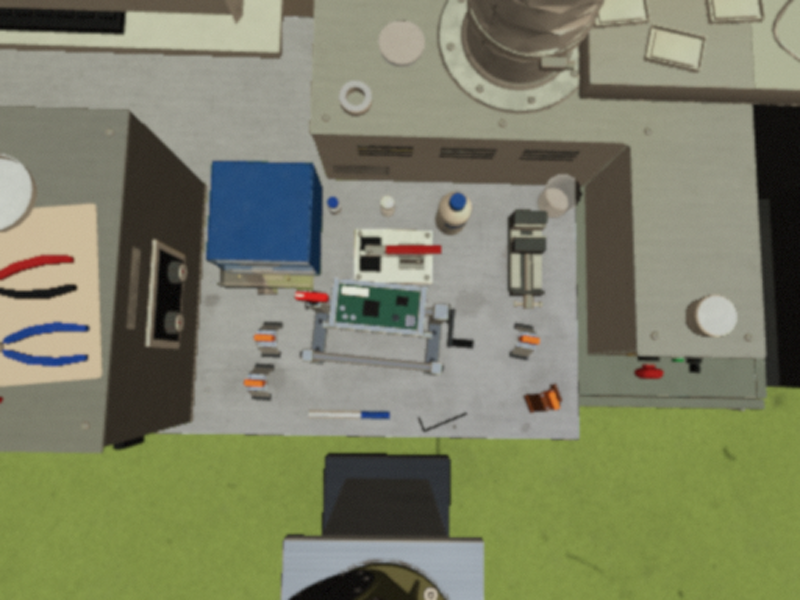

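View pics/side0.png

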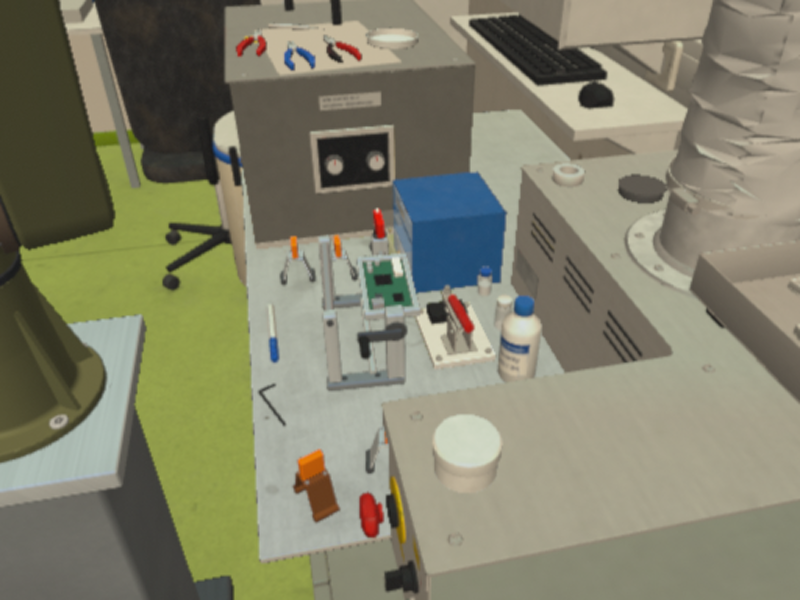

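```bash
python3 - <<'E'
from h import *
d=dict(np.load("top0.npz"));
im=d["frame"][:,:,::-1]
cv2.imwrite("pics/t_c1.png",cv2.resize(im[100:285,120:375],(800,580),interpolation=cv2.INTER_CUBIC))
P=cloud(d)
for u,v in [(340,218),(336,190),(165,218),(170,217),(163,245),(233,225),(195,227),(279,232),(281,199),(200,190),(300,220),(292,130),(248,130),(60,200),(120,150),(450,200),(390,200),(380,200),(345,260),(210,190),(170,140),(330,165),(270,165),(364,150),(370,260)]:
    print(u,v,P[v,u].round(3))
d=dict(np.load("side0.npz"));im=d["frame"][:,:,::-1]
cv2.imwrite("pics/s_c1.png",cv2.resize(im[110:360,140:370],(552,600),interpolation=cv2.INTER_CUBIC))
E
```

```text
340 218 [ 0.467 -0.219  0.077]
336 190 [ 0.539 -0.22   0.033]
165 218 [0.459 0.198 0.067]
170 217 [0.461 0.185 0.074]
163 245 [0.395 0.198 0.075]
233 225 [ 0.447  0.039 -0.001]
195 227 [0.438 0.118 0.124]
279 232 [ 0.43  -0.07   0.123]
281 199 [ 0.505 -0.074  0.12 ]
200 190 [0.518 0.106 0.156]
300 220 [ 0.459 -0.12   0.1  ]
292 130 [ 0.666 -0.097  0.125]
248 130 [0.683 0.006 0.051]
60 200 [0.478 0.331 0.302]
120 150 [0.618 0.31  0.081]
450 200 [ 0.499 -0.397  0.245]
390 200 [ 0.509 -0.329  0.109]
380 200 [ 0.515 -0.329  0.041]
345 260 [ 0.365 -0.241  0.033]
210 190 [0.52  0.086 0.141]
170 140 [0.633 0.181 0.132]
330 165 [ 0.605 -0.207  0.02 ]
270 165 [ 0.602 -0.053  0.016]
364 150 [ 0.652 -0.303 -0.002]
370 260 [ 0.364 -0.313  0.002]
```

View pics/t_c1.png

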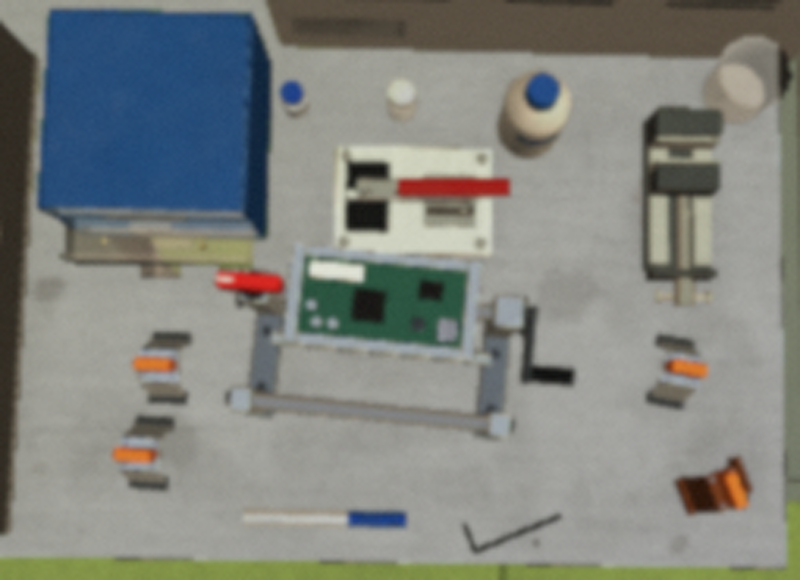

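View pics/s_c1.png

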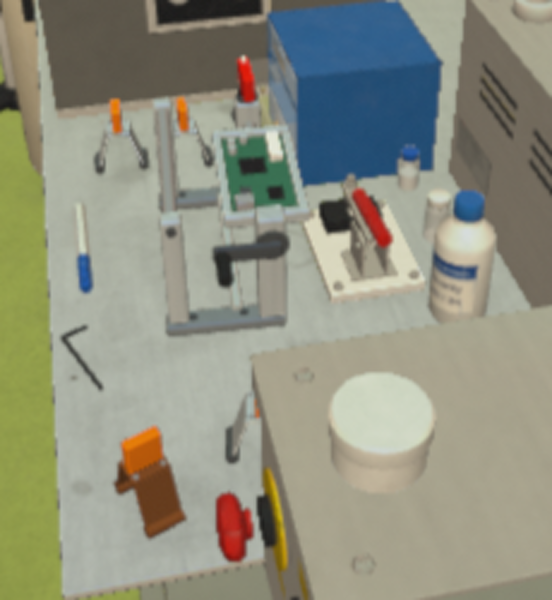

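```bash
cat > seg.py <<'E'
from h import *
def segs(name,c):
    P=cloud(c);h=cv2.cvtColor(c["frame"],cv2.COLOR_RGB2HSV)
    ok=c["z_map"]>0
    o=(h[...,0]>=5)&(h[...,0]<=18)&(h[...,1]>170)&(h[...,2]>150)&ok&(P[...,0]>0.25)&(abs(P[...,1])<.4)
    n,l,s,ce=cv2.connectedComponentsWithStats(o.astype(np.uint8))
    for i in range(1,n):
        if s[i,4]>8:
            q=P[l==i];print(name,"orange",ce[i].round(1),s[i,4],"med",np.median(q,0).round(4),"min",q.min(0).round(3),"max",q.max(0).round(3))
            qt=q[q[:,2]>np.percentile(q[:,2],40)]
            w=np.linalg.svd(qt[:,:2]-qt[:,:2].mean(0))[2][0];print("   topmean",qt.mean(0).round(4),"ang",np.degrees(np.arctan2(w[1],w[0])).round(1))
    r=((h[...,0]<=4)|(h[...,0]>=175))&(h[...,1]>150)&(h[...,2]>90)&ok&(abs(P[...,1]-.1)<.09)&(abs(P[...,0]-.52)<.08)&(P[...,2]>.1)
    q=P[r]
    if len(q)>5:
        print(name,"red",len(q),"mean",q.mean(0).round(4),q.min(0).round(3),q.max(0).round(3))
        w=np.linalg.svd(q[:,:2]-q[:,:2].mean(0))[2][0];print("   ang",np.degrees(np.arctan2(w[1],w[0])).round(1))
if __name__=="__main__":
    for n in("top","side"):
        segs(n,dict(np.load(n+"0.npz")))
    for n in("top","side"):
        d=dict(np.load(n+"0.npz"));P=cloud(d)
        m=(d["z_map"]>0)&(abs(P[...,2]-.1215)<.006)&(P[...,0]>.38)&(P[...,0]<.56)&(abs(P[...,1]-.02)<.14)
        nn,l,s,ce=cv2.connectedComponentsWithStats(m.astype(np.uint8))
        for i in range(1,nn):
            if s[i,4]>8:
                q=P[l==i];print(n,ce[i].round(1),s[i,4],q.mean(0).round(4),q.min(0).round(3),q.max(0).round(3),"mid",((q.min(0)+q.max(0))/2).round(4))
E
python3 seg.py
```

```text
top orange [168.3 216. ] 33 med [0.4634 0.1893 0.0741] min [0.461 0.175 0.073] max [0.466 0.202 0.077]
   topmean [0.4631 0.1883 0.0753] ang -91.5
top orange [338.9 217.1] 31 med [ 0.469  -0.2173  0.0747] min [ 0.464 -0.229  0.071] max [ 0.474 -0.205  0.079]
   topmean [ 0.4692 -0.215   0.0758] ang -93.0
top orange [162.6 244.8] 30 med [0.3955 0.1981 0.0745] min [0.393 0.187 0.071] max [0.4   0.212 0.077]
   topmean [0.3954 0.2    0.0751] ang -95.0
top orange [354.1 255.4] 43 med [ 0.3798 -0.2527  0.0744] min [ 0.368 -0.259  0.069] max [ 0.389 -0.245  0.078]
   topmean [ 0.3781 -0.2525  0.0753] ang -150.3
top red 95 mean [0.5188 0.1053 0.153 ] [0.514 0.087 0.148] [0.525 0.128 0.156]
   ang -90.8
side orange [187.8 157. ] 46 med [0.3947 0.1897 0.0741] min [0.391 0.184 0.052] max [0.4   0.216 0.078]
   topmean [0.3954 0.1978 0.0757] ang -92.5
side orange [215.5 157.1] 41 med [0.4625 0.1772 0.0705] min [0.459 0.173 0.053] max [0.466 0.196 0.078]
   topmean [0.4625 0.1826 0.0746] ang -89.5
side orange [198.7 297.2] 210 med [ 0.3762 -0.258   0.0674] min [ 0.364 -0.264  0.048] max [ 0.39  
[... 156 characters left out ...]
top [200.6 195. ] 25 [0.5104 0.1087 0.1203] [0.508 0.099 0.116] [0.515 0.12  0.126] mid [0.5116 0.1094 0.121 ]
top [282.  199.3] 99 [ 0.5047 -0.0761  0.1194] [ 0.494 -0.088  0.116] [ 0.517 -0.065  0.122] mid [ 0.5054 -0.0763  0.119 ]
top [237.6 231.2] 510 [0.4305 0.023  0.1201] [ 0.415 -0.079  0.116] [0.447 0.126 0.127] mid [0.4309 0.0233 0.1212]
side [242.4 152.4] 44 [0.5179 0.1008 0.1208] [0.508 0.097 0.116] [0.531 0.11  0.127] mid [0.5191 0.1033 0.1212]
side [209.2 179.6] 355 [0.4298 0.0089 0.1216] [ 0.415 -0.083  0.116] [0.447 0.12  0.127] mid [0.4309 0.0186 0.1217]
side [252.1 199. ] 97 [ 0.5044 -0.0794  0.1202] [ 0.493 -0.088  0.116] [ 0.517 -0.065  0.123] mid [ 0.5049 -0.0766  0.1195]
```

```bash
python3 - <<'E'
from h import *
for n in("top","side"):
    d=dict(np.load(n+"0.npz"));P=cloud(d)
    m=(d["z_map"]>0)&(P[...,2]>.113)&(P[...,2]<.13)&(P[...,0]>.40)&(P[...,0]<.46)&(P[...,1]>-.05)&(P[...,1]<.09)
    q=P[m];a=np.polyfit(q[:,1],q[:,0],1);print(n,len(q),a,"at y0=.02",np.polyval(a,.02), np.percentile(q[:,2],[5,50,95]))
    # slice extents
    r=q[:,0]-np.polyval(a,q[:,1]);print(np.percentile(r,[1,50,99]))
    m=(d["z_map"]>0)&(P[...,2]>.08)&(P[...,2]<.12)&(P[...,0]>.40)&(P[...,0]<.6)&(P[...,1]>-.17)&(P[...,1]<-.095)
    q=P[m];print("crank",len(q),q.min(0),q.max(0),np.median(q[q[:,1]<-.11],0))
    g=(d["frame"][...,1].astype(int)>d["frame"][...,0]+25)&m.astype(bool)
    h=cv2.cvtColor(d["frame"],cv2.COLOR_RGB2HSV)
    m=(h[...,0]>60)&(h[...,0]<95)&(h[...,1]>90)&(P[...,2]>.07)&(P[...,0]>.45)&(P[...,0]<.58)&(abs(P[...,1])<.12)
    q=P[m].astype(np.float32);print("board",cv2.minAreaRect(q[:,:2].copy()),np.median(q[:,2]))
E
```

```text
top 336 [0.07825949 0.42879348] at y0=.02 0.4303586707755369 [0.11596117 0.11926659 0.12226363]
[-5.87578201e-03  1.17079292e-05  5.87540846e-03]
crank 86 [ 0.45427222 -0.12675681  0.09499758] [ 0.50974995 -0.09616178  0.10329421] [ 0.45910489 -0.11752228  0.09984338]
board ((0.5124303698539734, 0.016520969569683075), (0.11751070618629456, 0.05301891267299652), 86.17112731933594) 0.09595893
side 205 [0.07983255 0.42904385] at y0=.02 0.4306404962525273 [0.1180507  0.12127283 0.12321246]
[-5.90899224e-03  2.05073522e-06  5.80000679e-03]
crank 213 [ 0.45353836 -0.1287175   0.08914672] [ 0.51058175 -0.09516542  0.10645841] [ 0.45924462 -0.12435017  0.10004098]
board ((0.5121536254882812, 0.017049159854650497), (0.10890142619609833, 0.05387934669852257), 85.53690338134766) 0.09762288
```

```bash
cat > tgt.py <<'E'
from h import *
O=np.array([.5123,.0165]);yaw=-.079
ex=np.array([np.cos(yaw),np.sin(yaw)]);ey=np.array([-np.sin(yaw),np.cos(yaw)])
def fr(x,y): return O+x*ex+y*ey
def info():
    s=telemetry.state();M=R.from_quat(s["eef_rot"]).as_matrix()
    print("t",round(s["t"],2),"tcp",s["tool_pos"].round(4),"y",M[:,1].round(3),"jaw",M[:,2].round(3),"jawang",np.degrees(np.arctan2(M[1,2],M[0,2])).round(2),"F",s["contact_force"].round(1),"T",s["ft_torque"].round(2),"w",s["grip_width"].round(4),"q",s["joints"].round(3))
    return s
E
python3 - <<'E'
from tgt import *
info();print(fr(0,.093),fr(-.042,-.132),fr(-.082,0),np.degrees(yaw))
P=cloud(dict(np.load("top0.npz")))
for y0 in np.arange(-.5,.5,.05):
    print(round(y0,2),[ (round(float(P[...,2][(abs(P[...,1]-y0)<.02)&(abs(P[...,0]-x0)<.03)].max(initial=-1)),2)) for x0 in np.arange(.3,.9,.06)])
E
```

```text
Traceback (most recent call last):
  File "tgt.py", line 7, in info
    print("t",round(s["t"],2),"tcp",s["tool_pos"].round(4),"y",M[:,1].round(3),"jaw",M[:,2].round(3),"jawang",np.degrees(np.arctan2(M[1,2],M[0,2])).round(2),"F",s["contact_force"].round(1),"T",s["ft_torque"].round(2),"w",s["grip_width"].round(4),"q",s["joints"].round(3))
                                                                                                                                                                                                                             ^^^^^^^^^^^^^^^^^^^^^
AttributeError: 'float' object has no attribute 'round'
```

```bash
sed -i 's/s\["grip_width"\].round(4)/round(s["grip_width"],4)/' tgt.py
python3 - <<'E'
from tgt import *
info();print(fr(0,.093),fr(-.042,-.132),fr(-.082,0),np.degrees(yaw))
P=cloud(dict(np.load("top0.npz")))
for y0 in np.arange(-.5,.5,.05):
    print(round(y0,2),[ (round(float(P[...,2][(abs(P[...,1]-y0)<.02)&(abs(P[...,0]-x0)<.03)].max(initial=-1)),2)) for x0 in np.arange(.3,.9,.06)])
E
```

```text
t 0.1 tcp [ 0.1964 -0.5664  0.2305] y [-0.001  0.001 -1.   ] jaw [ 0.328 -0.945 -0.002] jawang -70.87 F [-0.2 -0.3 -0.7] T [-0.03 -0.04  0.01] w 0.0857 q [-1.237  0.314 -0.048  1.21  -0.     1.571]
[0.51963936 0.10920994] [ 0.46001384 -0.11177376] [0.43055575 0.02297126] -4.5263665815335035
-0.5 [-1.0, -0.05, 0.21, 0.21, 0.21, 0.21, 0.21, 0.21, 0.27, 0.24, 0.29]
-0.45 [-1.0, -0.05, 0.21, 0.25, 0.25, 0.21, 0.21, 0.21, 0.27, 0.23, 0.24]
-0.4 [-1.0, -0.05, 0.21, 0.25, 0.25, 0.21, 0.21, 0.21, 0.27, 0.24, 0.24]
-0.35 [-1.0, -0.05, 0.21, 0.21, 0.22, 0.21, 0.21, 0.21, 0.27, 0.24, 0.24]
-0.3 [0.0, 0.01, 0.0, 0.0, 0.0, 0.01, 0.06, 0.21, 0.27, 0.23, 0.24]
-0.25 [0.0, 0.08, 0.06, 0.08, 0.04, 0.05, 0.07, 0.21, 0.27, 0.36, 0.24]
-0.2 [0.0, 0.01, 0.02, 0.08, 0.04, 0.05, 0.06, 0.21, 0.41, 0.4, -1.0]
-0.15 [0.0, 0.0, 0.01, 0.0, 0.01, 0.0, 0.0, 0.21, 0.41, 0.4, -1.0]
-0.1 [0.0, 0.01, 0.01, 0.12, 0.12, 0.01, 0.13, 0.21, 0.22, 0.38, 0.3]
-0.05 [0.01, 0.01, 0.13, 0.12, 0.12, 0.08, 0.02, 0.21, 0.21, 0.23, 0.23]
-0.0 [0.0, 0.02, 0.98, 0.1, 0.1, 0.08, 0.05, 0.21, 0.21, 0.23, 0.23]
0.05 [0.0, 0.02, 0.12, 0.11, 0.11, 0.07, 0.03, 0.21, 0.23, 0.21, 0.21]
0.1 [0.0, 0.01, 0.13, 0.13, 0.16, 0.14, 0.14, 0.21, 0.21, 0.21, 0.21]
0.15 [0.0, 0.0, 0.0, 0.01, 0.15, 0.14, 0.14, 0.14, 0.39, 0.38, 0.24]
0.2 [0.01, 0.05, 0.08, 0.08, 0.13, 0.14, 0.14, 0.14, 0.39, 0.24, 0.24]
0.25 [0.0, 0.0, 0.01, 0.0, 0.13, 0.14, 0.14, 0.14, 0.39, 0.24, 0.24]
0.3 [0.3, 0.3, 0.3, 0.3, 0.3, 0.3, 0.3, 0.3, 0.38, 0.24, 0.24]
0.35 [0.3, 0.31, 0.32, 0.32, 0.32, 0.31, 0.31, 0.3, 0.38, 0.27, 0.25]
0.4 [0.3, 0.31, 0.32, 0.32, 0.32, 0.32, 0.32, 0.3, 0.38, 0.27, 0.0]
0.45 [-1.0, -1.0, 0.3, 0.31, 0.32, 0.32, 0.32, 0.3, 0.36, 0.27, 0.25]
```

Call:
{"api": "jog_arm", "payload": {
  "series": [
    {"slide": [0, 0, 0.3]},
    {"slide": [0, 0, 0.3]},
    {"slide": [0, 0, 0.25]},
    {"slide": [0.1077, 0.2252, 0], "delta_rot": [0, 0, 0.0123]},
    {"slide": [0.1077, 0.2252, 0], "delta_rot": [0, 0, 0.0123]},
    {"slide": [0.1077, 0.2252, 0], "delta_rot": [0, 0, 0.0123]},
    {"slide": [0.1077, 0.2252, 0], "delta_rot": [0, 0, 0.0123]},
    {"slide": [0.1077, 0.2252, 0], "delta_rot": [0, 0, 0.0123]},
    {"slide": [0.1077, 0.2252, 0], "delta_rot": [0, 0, 0.0123]},
    {"slide": [0.1077, 0.2252, 0], "delta_rot": [0, 0, 0.0123]},
    {"slide": [0.1077, 0.2252, 0], "delta_rot": [0, 0, 0.0123]}
  ],
  "fingers": 0,
  "force": 40
}}

```text
schema error: expected keys slide, delta_rot
```

```bash
python3 - <<'E'
from tgt import *
info()
E
```

```text
t 0.1 tcp [ 0.1964 -0.5664  0.2305] y [-0.001  0.001 -1.   ] jaw [ 0.328 -0.945 -0.002] jawang -70.87 F [-0.2 -0.3 -0.7] T [-0.03 -0.04  0.01] w 0.0857 q [-1.237  0.314 -0.048  1.21  -0.     1.571]
```

Both keys are needed in each row.

Call:
{"api": "jog_arm", "payload": {
  "series": [
    {"slide": [0, 0, 0.3], "delta_rot": [0, 0, 0]},
    {"slide": [0, 0, 0.3], "delta_rot": [0, 0, 0]},
    {"slide": [0, 0, 0.25], "delta_rot": [0, 0, 0]},
    {"slide": [0.1077, 0.2252, 0], "delta_rot": [0, 0, 0.0123]},
    {"slide": [0.1077, 0.2252, 0], "delta_rot": [0, 0, 0.0123]},
    {"slide": [0.1077, 0.2252, 0], "delta_rot": [0, 0, 0.0123]},
    {"slide": [0.1077, 0.2252, 0], "delta_rot": [0, 0, 0.0123]},
    {"slide": [0.1077, 0.2252, 0], "delta_rot": [0, 0, 0.0123]},
    {"slide": [0.1077, 0.2252, 0], "delta_rot": [0, 0, 0.0123]},
    {"slide": [0.1077, 0.2252, 0], "delta_rot": [0, 0, 0.0123]},
    {"slide": [0.1077, 0.2252, 0], "delta_rot": [0, 0, 0.0123]}
  ],
  "fingers": 0,
  "force": 40
}}

```text
t: 1.48
tool_pos: [0.3692, -0.205, 0.4011]
eef_rot: [-0.325, 0.628, -0.628, 0.325]
contact_force: [0.5, -0.4, 0.4]
grip_width: 0.0421
```

```bash
python3 - <<'E'
from tgt import *
info()
E
```

```text
t 1.48 tcp [ 0.3692 -0.205   0.4011] y [-0.  0. -1.] jaw [ 0.816 -0.578 -0.   ] jawang -35.32 F [ 0.5 -0.4  0.4] T [-0.01 -0.03 -0.02] w 0.0421 q [-0.507 -0.04  -0.075  1.536  0.     1.68 ]
```

Call:
{"api": "jog_arm", "payload": {
  "series": [
    {"slide": [0.1074, 0.2244, 0], "delta_rot": [0, 0, 0.0122]},
    {"slide": [0.1074, 0.2244, 0], "delta_rot": [0, 0, 0.0122]},
    {"slide": [0.1074, 0.2244, 0], "delta_rot": [0, 0, 0.0122]},
    {"slide": [0.1074, 0.2244, 0], "delta_rot": [0, 0, 0.0122]},
    {"slide": [0.1074, 0.2244, 0], "delta_rot": [0, 0, 0.0122]},
    {"slide": [0.1074, 0.2244, 0], "delta_rot": [0, 0, 0.0122]},
    {"slide": [0.1074, 0.2244, 0], "delta_rot": [0, 0, 0.0122]},
    {"slide": [0, 0, -0.25], "delta_rot": [0, 0, 0]},
    {"slide": [0, 0, -0.25], "delta_rot": [0, 0, 0]},
    {"slide": [0, 0, -0.25], "delta_rot": [0, 0, 0]},
    {"slide": [0, 0, -0.25], "delta_rot": [0, 0, 0]},
    {"slide": [0, 0, 0], "delta_rot": [0, 0, 0]}
  ]
}}

```text
t: 2.98
tool_pos: [0.5157, 0.1069, 0.1975]
eef_rot: [-0.482, 0.522, -0.519, 0.476]
contact_force: [-0.6, -0.1, 1.6]
grip_width: 0.0425
```

```bash
python3 - <<'E'
from tgt import *
info()
c=grab_frame("side");im=c["frame"][:,:,::-1]
cv2.imwrite("pics/s1.png",cv2.resize(im[60:260,160:400],(720,600),interpolation=cv2.INTER_CUBIC))
E
```

```text
t 2.98 tcp [0.5157 0.1069 0.1975] y [-0.008 -0.002 -1.   ] jaw [ 0.997 -0.082 -0.008] jawang -4.7 F [-0.6 -0.1  1.6] T [-0.02  0.01  0.03] w 0.0425 q [ 0.204  0.2   -0.273  1.106 -0.     1.857]
```

View pics/s1.png

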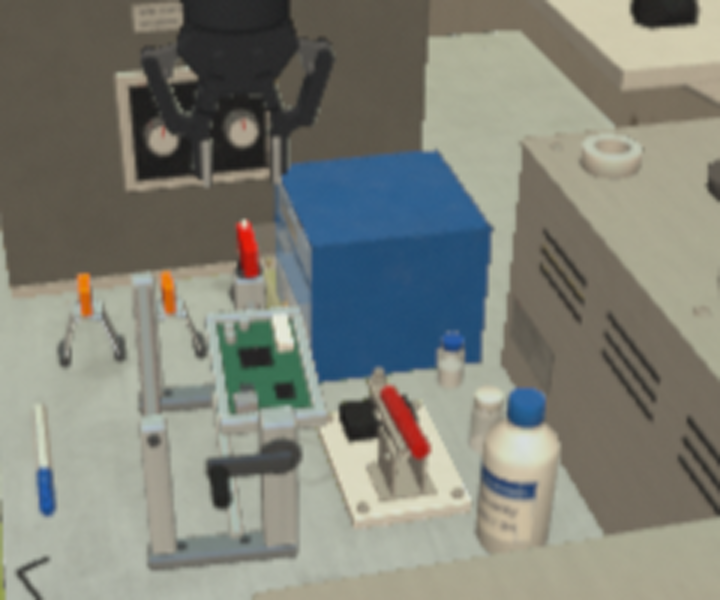

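Call:
{"api": "jog_arm", "payload": {
  "series": [
    {"slide": [0.02, 0.0115, -0.1], "delta_rot": [0, 0, 0]},
    {"slide": [0, 0, -0.12], "delta_rot": [0, 0, 0]},
    {"slide": [0, 0, -0.12], "delta_rot": [0, 0, 0]},
    {"slide": [0, 0, 0], "delta_rot": [0, 0, 0]}
  ]
}}

```text
t: 3.52
tool_pos: [0.5238, 0.11, 0.1344]
eef_rot: [0.479, -0.52, 0.52, -0.479]
contact_force: [-0.3, 0.4, 0.2]
grip_width: 0.043
```

```bash
python3 - <<'E'
from tgt import *
info()
E
```

```text
t 3.52 tcp [0.5238 0.11   0.1344] y [ 0.  0. -1.] jaw [ 0.997 -0.082  0.   ] jawang -4.71 F [-0.3  0.4  0.2] T [-0.05 -0.03  0.02] w 0.043 q [ 0.207  0.252 -0.358  0.96  -0.     1.86 ]
```

Call:
{"api": "jog_arm", "payload": {
  "series": [
    {"slide": [-0.02, -0.004, -0.022], "delta_rot": [0, 0, 0]},
    {"slide": [0, 0, 0], "delta_rot": [0, 0, 0]}
  ]
}}

```text
t: 3.78
tool_pos: [0.5198, 0.1092, 0.1302]
eef_rot: [0.479, -0.52, 0.52, -0.48]
contact_force: [-0.3, -0.3, -0.8]
grip_width: 0.0427
```

Call:
{"api": "jog_arm", "payload": {
  "series": [
    {"slide": [0, 0, 0], "delta_rot": [0, 0, 0]},
    {"slide": [0, 0, 0], "delta_rot": [0, 0, 0]},
    {"slide": [0, 0, 0], "delta_rot": [0, 0, 0]},
    {"slide": [0, 0, 0], "delta_rot": [0, 0, 0]},
    {"slide": [0, 0, 0], "delta_rot": [0, 0, 0]}
  ],
  "fingers": -1,
  "force": 50
}}

```text
t: 4.4
tool_pos: [0.5192, 0.1094, 0.1296]
eef_rot: [-0.479, 0.52, -0.52, 0.479]
contact_force: [-2.4, -0.0, 6.2]
grip_width: 0.0111
```

```bash
python3 - <<'E'
from tgt import *
info()
E
```

```text
t 4.4 tcp [0.5192 0.1094 0.1296] y [ 0.     0.001 -1.   ] jaw [ 0.997 -0.082  0.   ] jawang -4.69 F [-2.4 -0.   6.2] T [0.16 0.54 0.04] w 0.0111 q [ 2.07e-01  2.48e-01 -3.75e-01  9.47e-01  1.00e-03  1.86e+00]
```

Call:
{"api": "jog_arm", "payload": {
  "series": [
    {"slide": [0, 0, 0], "delta_rot": [0, 0, 0.022]},
    {"slide": [0, 0, 0], "delta_rot": [0, 0, 0.022]},
    {"slide": [0, 0, 0], "delta_rot": [0, 0, 0.022]},
    {"slide": [0, 0, 0], "delta_rot": [0, 0, 0.022]},
    {"slide": [0, 0, 0], "delta_rot": [0, 0, 0.022]},
    {"slide": [0, 0, 0], "delta_rot": [0, 0, 0.022]},
    {"slide": [0, 0, 0], "delta_rot": [0, 0, 0.022]},
    {"slide": [0, 0, 0], "delta_rot": [0, 0, 0.022]},
    {"slide": [0, 0, 0], "delta_rot": [0, 0, 0.022]},
    {"slide": [0, 0, 0], "delta_rot": [0, 0, 0.022]},
    {"slide": [0, 0, 0], "delta_rot": [0, 0, 0]},
    {"slide": [0, 0, 0], "delta_rot": [0, 0, 0]}
  ]
}}

```text
t: 5.9
tool_pos: [0.5187, 0.109, 0.1296]
eef_rot: [0.701, -0.096, 0.095, -0.701]
contact_force: [-4.2, 0.1, 7.8]
grip_width: 0.0112
```

```bash
python3 - <<'E'
from tgt import *
info()
c=grab_frame("side");im=c["frame"][:,:,::-1]
cv2.imwrite("pics/s2.png",cv2.resize(im[60:260,160:400],(720,600),interpolation=cv2.INTER_CUBIC))
E
```

```text
t 5.9 tcp [0.5187 0.109  0.1296] y [-0.001 -0.    -1.   ] jaw [ 0.267  0.964 -0.   ] jawang 74.5 F [-4.2  0.1  7.8] T [-0.13  0.94  0.09] w 0.0112 q [ 0.207  0.248 -0.375  0.948  0.     0.478]
```

View pics/s2.png

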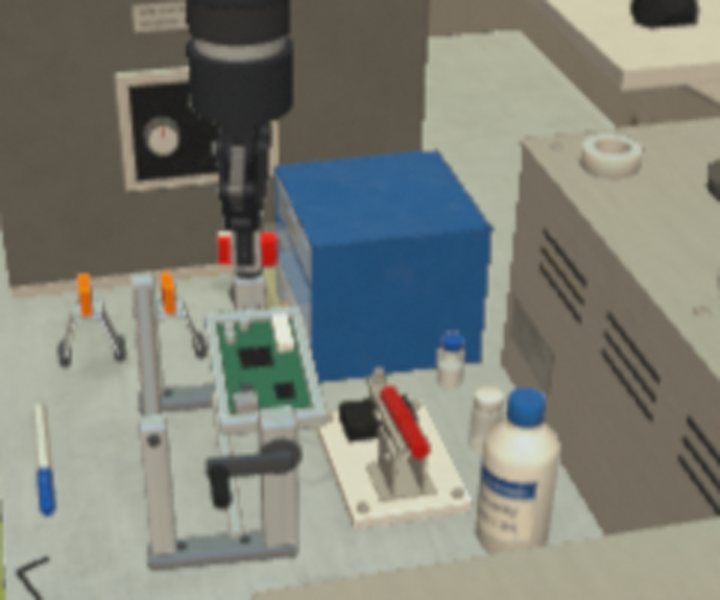

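Call:
{"api": "jog_arm", "payload": {
  "series": [
    {"slide": [0, 0, 0], "delta_rot": [0, 0, 0]},
    {"slide": [0, 0, 0], "delta_rot": [0, 0, 0]},
    {"slide": [0, 0, 0.2], "delta_rot": [0, 0, 0]},
    {"slide": [0, 0, 0.3], "delta_rot": [0, 0, 0]},
    {"slide": [-0.0367, -0.138, 0], "delta_rot": [0, 0, -0.0274]},
    {"slide": [-0.0367, -0.138, 0], "delta_rot": [0, 0, -0.0274]},
    {"slide": [-0.0367, -0.138, 0], "delta_rot": [0, 0, -0.0274]},
    {"slide": [-0.0367, -0.138, 0], "delta_rot": [0, 0, -0.0274]},
    {"slide": [-0.0367, -0.138, 0], "delta_rot": [0, 0, -0.0274]},
    {"slide": [-0.0367, -0.138, 0], "delta_rot": [0, 0, -0.0274]},
    {"slide": [-0.0367, -0.138, 0], "delta_rot": [0, 0, -0.0274]},
    {"slide": [-0.0367, -0.138, 0], "delta_rot": [0, 0, -0.0274]},
    {"slide": [0, 0, 0], "delta_rot": [0, 0, 0]},
    {"slide": [0, 0, 0], "delta_rot": [0, 0, 0]}
  ],
  "fingers": -0.3
}}

```text
t: 7.7
tool_pos: [0.4607, -0.1114, 0.2289]
eef_rot: [-0.481, 0.519, -0.518, 0.481]
contact_force: [-0.1, 0.2, 0.5]
grip_width: 0.0296
```

```bash
cat > shot.py <<'E'
import sys
from seg import *
from tgt import *
tag=sys.argv[1]
info()
for n in("top","side"):
    c=grab_frame(n);im=c["frame"][:,:,::-1]
    if n=="top": im=im[100:285,120:375];im=cv2.resize(im,(800,580),interpolation=cv2.INTER_CUBIC)
    else: im=cv2.resize(im[80:350,140:370],(511,600),interpolation=cv2.INTER_CUBIC)
    cv2.imwrite(f"pics/{tag}_{n}.png",im)
    np.savez(f"last_{n}.npz",**c)
    segs(n,c)
E
python3 shot.py a
```

```text
t 7.7 tcp [ 0.4607 -0.1114  0.2289] y [ 0.  0. -1.] jaw [ 0.997 -0.075  0.   ] jawang -4.32 F [-0.1  0.2  0.5] T [ 0.01  0.01 -0.01] w 0.0296 q [-0.237  0.078 -0.343  1.15   0.     1.409]
top orange [169.2 215.8] 26 med [0.4635 0.1862 0.0744] min [0.461 0.176 0.072] max [0.466 0.2   0.079]
   topmean [0.4637 0.1873 0.0759] ang -93.7
top orange [162.9 244.7] 28 med [0.3955 0.1972 0.0742] min [0.393 0.187 0.071] max [0.398 0.213 0.077]
   topmean [0.3957 0.197  0.0752] ang -98.3
top red 93 mean [0.5216 0.1068 0.1516] [0.498 0.098 0.118] [0.54  0.118 0.157]
   ang 171.5
side orange [187.8 157. ] 46 med [0.3947 0.19   0.0737] min [0.391 0.184 0.052] max [0.4   0.214 0.078]
   topmean [0.3952 0.1983 0.0755] ang -95.7
side orange [198.8 297.2] 214 med [ 0.3764 -0.2578  0.0673] min [ 0.364 -0.264  0.048] max [ 0.39  -0.247  0.078]
   topmean [ 0.3769 -0.2571  0.0724] ang -160.0
side red 74 mean [0.5148 0.1051 0.1418] [0.498 0.095 0.13 ] [0.538 0.112 0.156]
   ang -15.6
```

View pics/a_side.png

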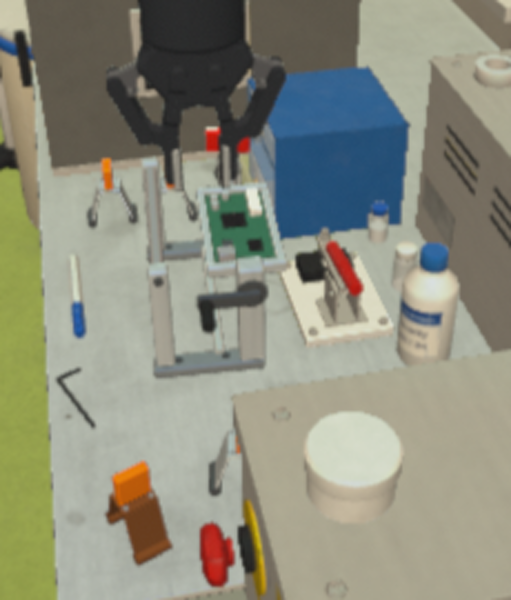

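View pics/a_top.png

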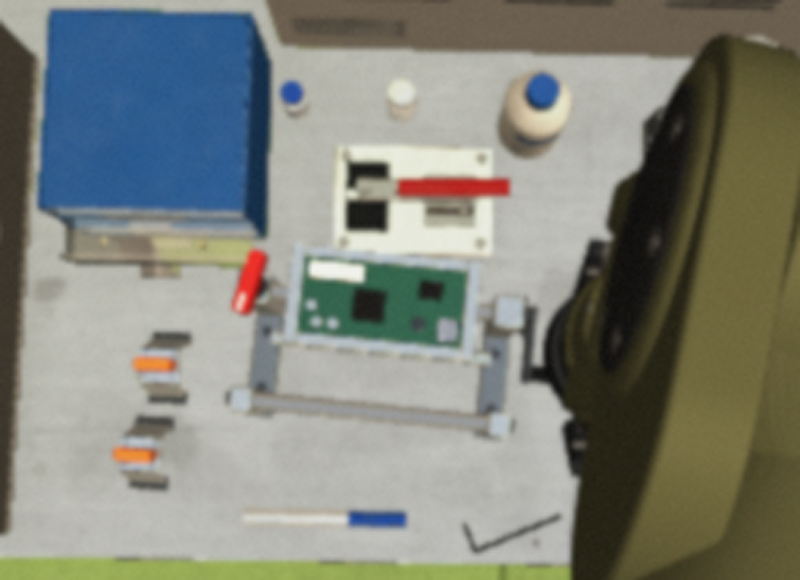

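Call:
{"api": "jog_arm", "payload": {
  "series": [
    {"slide": [-0.003, -0.003, -0.19], "delta_rot": [0, 0, 0]},
    {"slide": [0, 0, -0.19], "delta_rot": [0, 0, 0]},
    {"slide": [0, 0, -0.19], "delta_rot": [0, 0, 0]},
    {"slide": [0, 0, -0.19], "delta_rot": [0, 0, 0]},
    {"slide": [0, 0, 0], "delta_rot": [0, 0, 0]},
    {"slide": [0, 0, 0], "delta_rot": [0, 0, 0]}
  ]
}}

```text
t: 8.55
tool_pos: [0.4609, -0.112, 0.078]
eef_rot: [0.48, -0.518, 0.519, -0.481]
contact_force: [0.3, 0.0, -0.0]
grip_width: 0.0298
```

Call:
{"api": "jog_arm", "payload": {
  "series": [
    {"slide": [0, 0, 0], "delta_rot": [0, 0, 0]},
    {"slide": [0, 0, 0], "delta_rot": [0, 0, 0]},
    {"slide": [0, 0, 0], "delta_rot": [0, 0, 0]},
    {"slide": [0, 0, 0], "delta_rot": [0, 0, 0]}
  ],
  "fingers": -1,
  "force": 30
}}

```text
t: 9.05
tool_pos: [0.4598, -0.1123, 0.0776]
eef_rot: [0.48, -0.519, 0.519, -0.48]
contact_force: [-5.4, 1.6, 6.1]
grip_width: 0.0123
```

```bash
python3 - <<'E'
from tgt import *
info()
# arc deltas, world, 20 steps, scaled by .2
th=np.linspace(0,np.pi,21)
for a,b in zip(th[:-1],th[1:]):
    dx=-.042*(np.cos(b)-np.cos(a));dz=.042*(np.sin(b)-np.sin(a))
    d=np.array([dx*ex[0],dx*ex[1],dz])/.2;print(d.round(4).tolist())
E
```

```text
t 9.05 tcp [ 0.4598 -0.1123  0.0776] y [ 0. -0. -1.] jaw [ 0.997 -0.077  0.   ] jawang -4.42 F [-5.4  1.6  6.1] T [ 0.09  0.9  -0.03] w 0.0123 q [-0.24   0.202 -0.57   0.799 -0.     1.408]
[0.0026, -0.0002, 0.0329]
[0.0077, -0.0006, 0.032]
[0.0126, -0.001, 0.0304]
[0.0172, -0.0014, 0.0281]
[0.0213, -0.0017, 0.0251]
[0.025, -0.002, 0.0214]
[0.028, -0.0022, 0.0172]
[0.0303, -0.0024, 0.0126]
[0.0319, -0.0025, 0.0077]
[0.0327, -0.0026, 0.0026]
[0.0327, -0.0026, -0.0026]
[0.0319, -0.0025, -0.0077]
[0.0303, -0.0024, -0.0126]
[0.028, -0.0022, -0.0172]
[0.025, -0.002, -0.0214]
[0.0213, -0.0017, -0.0251]
[0.0172, -0.0014, -0.0281]
[0.0126, -0.001, -0.0304]
[0.0077, -0.0006, -0.032]
[0.0026, -0.0002, -0.0329]
```

Call:
{"api": "jog_arm", "payload": {
  "series": [
    {"slide": [0.0026, -0.0002, 0.0329], "delta_rot": [0, 0, 0]},
    {"slide": [0.0077, -0.0006, 0.032], "delta_rot": [0, 0, 0]},
    {"slide": [0.0126, -0.001, 0.0304], "delta_rot": [0, 0, 0]},
    {"slide": [0.0172, -0.0014, 0.0281], "delta_rot": [0, 0, 0]},
    {"slide": [0.0213, -0.0017, 0.0251], "delta_rot": [0, 0, 0]},
    {"slide": [0.025, -0.002, 0.0214], "delta_rot": [0, 0, 0]},
    {"slide": [0, 0, 0], "delta_rot": [0, 0, 0]}
  ]
}}

```text
t: 9.93
tool_pos: [0.4702, -0.1133, 0.1101]
eef_rot: [-0.484, 0.522, -0.516, 0.477]
contact_force: [-23.2, 0.3, 11.7]
grip_width: 0.0119
```

```bash
python3 shot.py b
```

```text
t 9.93 tcp [ 0.4702 -0.1133  0.1101] y [-0.013  0.    -1.   ] jaw [ 0.997 -0.077 -0.013] jawang -4.44 F [-23.2   0.3  11.7] T [0.05 4.93 0.05] w 0.0119 q [-0.234  0.195 -0.494  0.895 -0.003  1.414]
top orange [168.9 215.9] 28 med [0.4635 0.1871 0.0744] min [0.461 0.176 0.072] max [0.466 0.199 0.077]
   topmean [0.4636 0.1887 0.0754] ang -91.7
top orange [162.9 244.7] 28 med [0.3955 0.1971 0.0743] min [0.393 0.187 0.071] max [0.398 0.213 0.077]
   topmean [0.396  0.1985 0.0753] ang -98.8
top red 96 mean [0.5217 0.1068 0.1517] [0.498 0.098 0.117] [0.541 0.118 0.157]
   ang 171.3
side orange [187.8 157. ] 46 med [0.3947 0.1895 0.0731] min [0.391 0.184 0.052] max [0.4   0.217 0.077]
   topmean [0.3951 0.1986 0.0752] ang -95.7
side orange [198.8 297.4] 219 med [ 0.3763 -0.2578  0.0674] min [ 0.364 -0.263  0.047] max [ 0.39  -0.247  0.078]
   topmean [ 0.3766 -0.2571  0.072 ] ang -160.1
```

View pics/b_side.png

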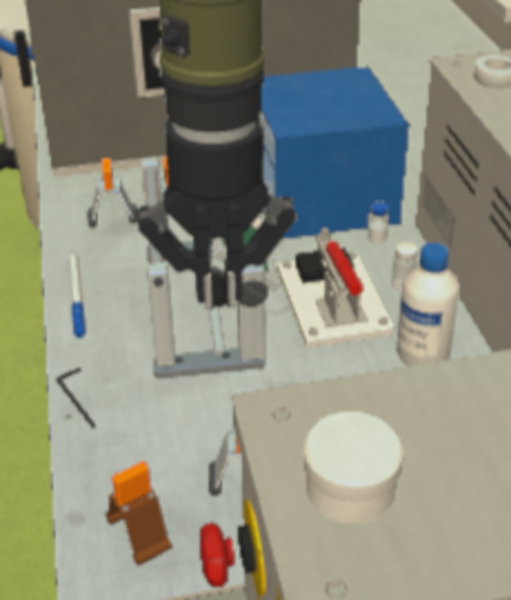

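```bash
python3 - <<'E'
from h import *
c=dict(np.load("last_side.npz"));im=c["frame"][:,:,::-1]
cv2.imwrite("pics/b_z.png",cv2.resize(im[160:250,200:290],(600,600),interpolation=cv2.INTER_CUBIC))
P=cloud(c)
for v in range(196,224,3): print(v,[tuple((P[v,u]*1000).round().astype(int)) for u in range(228,262,4)])
E
```

```text
196 [(np.int64(452), np.int64(-123), np.int64(167)), (np.int64(459), np.int64(-122), np.int64(166)), (np.int64(498), np.int64(96), np.int64(3)), (np.int64(485), np.int64(-52), np.int64(111)), (np.int64(481), np.int64(-124), np.int64(164)), (np.int64(488), np.int64(-125), np.int64(163)), (np.int64(496), np.int64(-122), np.int64(159)), (np.int64(502), np.int64(-128), np.int64(163)), (np.int64(534), np.int64(-18), np.int64(79))]
199 [(np.int64(452), np.int64(-121), np.int64(159)), (np.int64(459), np.int64(-124), np.int64(160)), (np.int64(496), np.int64(85), np.int64(2)), (np.int64(505), np.int64(84), np.int64(1)), (np.int64(480), np.int64(-126), np.int64(158)), (np.int64(488), np.int64(-127), np.int64(158)), (np.int64(504), np.int64(-82), np.int64(123)), (np.int64(511), np.int64(-84), np.int64(122)), (np.int64(531), np.int64(-31), np.int64(81))]
202 [(np.int64(451), np.int64(-123), np.int64(154)), (np.int64(458), np.int64(-126), np.int64(155)), (np.int64(470), np.int64(-95), np.int64(130)), (np.int64(478), np.int64(-96), np.int64(129)), (np.int64(481), np.int64(-122), np.int64(149)), (n
[... 2436 characters left out ...]
64(-16), np.int64(20)), (np.int64(491), np.int64(5), np.int64(0)), (np.int64(500), np.int64(3), np.int64(0)), (np.int64(494), np.int64(-86), np.int64(74)), (np.int64(502), np.int64(-87), np.int64(73)), (np.int64(510), np.int64(-88), np.int64(72)), (np.int64(536), np.int64(-5), np.int64(1))]
223 [(np.int64(463), np.int64(1), np.int64(1)), (np.int64(472), np.int64(-1), np.int64(1)), (np.int64(478), np.int64(-25), np.int64(19)), (np.int64(489), np.int64(-7), np.int64(2)), (np.int64(498), np.int64(-9), np.int64(2)), (np.int64(494), np.int64(-85), np.int64(65)), (np.int64(502), np.int64(-86), np.int64(64)), (np.int64(510), np.int64(-87), np.int64(64)), (np.int64(533), np.int64(-17), np.int64(2))]
```

View pics/b_z.png

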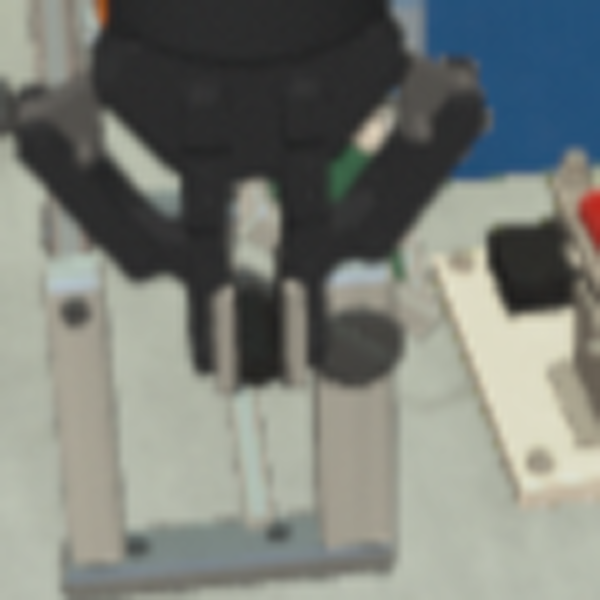

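Call:
{"api": "jog_arm", "payload": {
  "series": [
    {"slide": [-0.03, 0, 0], "delta_rot": [0, 0, 0]},
    {"slide": [0, 0, 0], "delta_rot": [0, 0, 0]},
    {"slide": [0, -0.03, 0], "delta_rot": [0, 0, 0]},
    {"slide": [0, 0, 0], "delta_rot": [0, 0, 0]},
    {"slide": [0, 0, 0], "delta_rot": [0, 0, 0]}
  ],
  "fingers": -0.5
}}

```text
t: 10.65
tool_pos: [0.4715, -0.1198, 0.111]
eef_rot: [0.48, -0.519, 0.519, -0.48]
contact_force: [0.9, -0.1, -0.1]
grip_width: 0.0213
```

```bash
python3 shot.py c; python3 - <<'E'
from h import *
c=dict(np.load("last_side.npz"));im=c["frame"][:,:,::-1]
cv2.imwrite("pics/c_z.png",cv2.resize(im[160:250,200:290],(600,600),interpolation=cv2.INTER_CUBIC))
E
```

```text
t 10.65 tcp [ 0.4715 -0.1198  0.111 ] y [ 0.  0. -1.] jaw [ 0.997 -0.077  0.   ] jawang -4.43 F [ 0.9 -0.1 -0.1] T [ 0.02 -0.02  0.01] w 0.0213 q [-0.249  0.188 -0.499  0.883  0.     1.399]
top orange [168.7 215.9] 29 med [0.4635 0.1873 0.0745] min [0.461 0.176 0.071] max [0.466 0.202 0.077]
   topmean [0.4634 0.1893 0.0754] ang -88.2
top orange [162.9 244.7] 27 med [0.3955 0.1983 0.0746] min [0.393 0.187 0.071] max [0.398 0.212 0.077]
   topmean [0.396  0.2    0.0754] ang -96.3
top red 96 mean [0.5218 0.1068 0.1516] [0.498 0.098 0.116] [0.54  0.118 0.158]
   ang 171.4
side orange [187.8 157. ] 46 med [0.3948 0.1895 0.0741] min [0.391 0.186 0.052] max [0.4   0.216 0.079]
   topmean [0.3952 0.1977 0.0758] ang -94.2
side orange [198.8 297.4] 220 med [ 0.3762 -0.258   0.0667] min [ 0.364 -0.264  0.047] max [ 0.39  -0.248  0.078]
   topmean [ 0.3766 -0.2572  0.0721] ang -158.9
```

View pics/c_z.png

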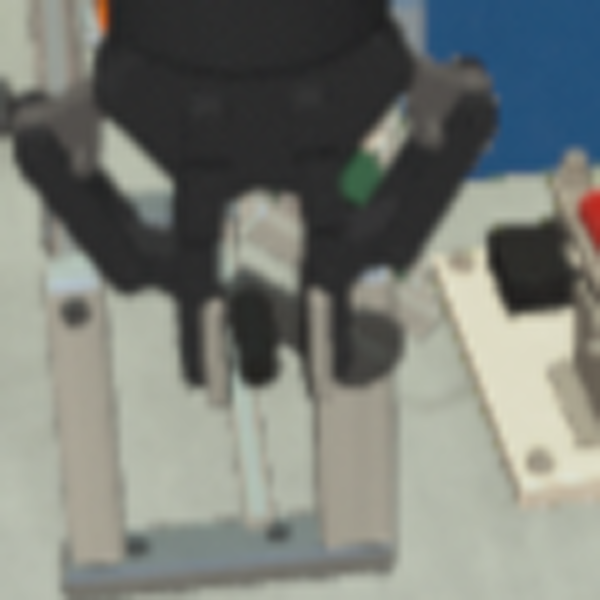

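Call:
{"api": "jog_arm", "payload": {
  "series": [
    {"slide": [-0.018, 0, -0.03], "delta_rot": [0, 0, 0]},
    {"slide": [0, 0, 0], "delta_rot": [0, 0, 0]}
  ]
}}

```text
t: 11.0
tool_pos: [0.4666, -0.1194, 0.1041]
eef_rot: [-0.481, 0.519, -0.518, 0.48]
contact_force: [-0.3, 0.2, 0.3]
grip_width: 0.0211
```

Call:
{"api": "jog_arm", "payload": {
  "series": [
    {"slide": [0, 0, 0], "delta_rot": [0, 0, 0]},
    {"slide": [0, 0, 0], "delta_rot": [0, 0, 0]},
    {"slide": [0, 0, 0], "delta_rot": [0, 0, 0]}
  ],
  "fingers": -1,
  "force": 40
}}

```text
t: 11.38
tool_pos: [0.4685, -0.1196, 0.1047]
eef_rot: [0.48, -0.519, 0.519, -0.481]
contact_force: [4.5, -0.4, -7.4]
grip_width: 0.0115
```

```bash
python3 - <<'E'
from tgt import *
s=info()
ax=(O-.140*ey)[0]
cx=s["tool_pos"][0]-ax; th0=np.arccos(-cx/.042);print("theta",th0)
th=np.linspace(th0,3.16,19)
for a,b in zip(th[:-1],th[1:]):
    dx=-.042*(np.cos(b)-np.cos(a));dz=.042*(np.sin(b)-np.sin(a))
    d=np.array([dx*ex[0],dx*ex[1],dz])/.2;print(d.round(4).tolist())
c=grab_frame("side");im=c["frame"][:,:,::-1]
cv2.imwrite("pics/d_z.png",cv2.resize(im[160:250,200:290],(600,600),interpolation=cv2.INTER_CUBIC))
E
```

```text
t 11.38 tcp [ 0.4685 -0.1196  0.1047] y [ 0.001  0.    -1.   ] jaw [ 0.997 -0.077  0.001] jawang -4.41 F [ 4.5 -0.4 -7.4] T [ 0.02 -1.04 -0.02] w 0.0115 q [-2.500e-01  1.890e-01 -5.150e-01  8.660e-01  1.000e-03  1.397e+00]
theta 0.6769554447010167
[0.0196, -0.0016, 0.0213]
[0.0223, -0.0018, 0.0184]
[0.0246, -0.0019, 0.0151]
[0.0265, -0.0021, 0.0116]
[0.0278, -0.0022, 0.0078]
[0.0286, -0.0023, 0.0039]
[0.0289, -0.0023, -0.0001]
[0.0286, -0.0023, -0.0041]
[0.0277, -0.0022, -0.008]
[0.0264, -0.0021, -0.0117]
[0.0245, -0.0019, -0.0152]
[0.0222, -0.0018, -0.0185]
[0.0195, -0.0015, -0.0214]
[0.0163, -0.0013, -0.0239]
[0.0129, -0.001, -0.0259]
[0.0093, -0.0007, -0.0274]
[0.0054, -0.0004, -0.0284]
[0.0015, -0.0001, -0.0289]
```

View pics/d_z.png

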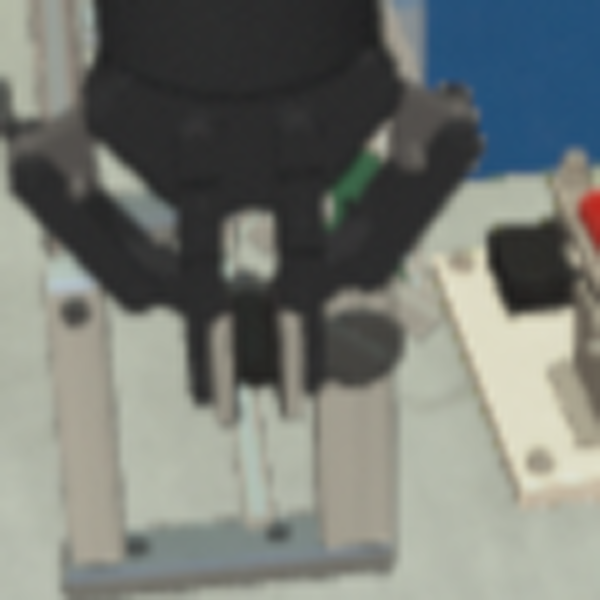

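Firm grip, rod about 13 mm above the tips. Continue the arc to the top first.

Call:
{"api": "jog_arm", "payload": {
  "series": [
    {"slide": [0.0196, -0.0016, 0.0213], "delta_rot": [0, 0, 0]},
    {"slide": [0.0223, -0.0018, 0.0184], "delta_rot": [0, 0, 0]},
    {"slide": [0.0246, -0.0019, 0.0151], "delta_rot": [0, 0, 0]},
    {"slide": [0.0265, -0.0021, 0.0116], "delta_rot": [0, 0, 0]},
    {"slide": [0.0278, -0.0022, 0.0078], "delta_rot": [0, 0, 0]},
    {"slide": [0, 0, 0], "delta_rot": [0, 0, 0]}
  ]
}}

```text
t: 12.18
tool_pos: [0.4889, -0.1214, 0.1207]
eef_rot: [-0.482, 0.52, -0.518, 0.479]
contact_force: [-11.8, 1.5, 9.1]
grip_width: 0.0112
```

```bash
python3 - <<'E'
from tgt import *
s=info()
c=grab_frame("side");im=c["frame"][:,:,::-1]
cv2.imwrite("pics/e_z.png",cv2.resize(im[140:250,190:300],(600,600),interpolation=cv2.INTER_CUBIC))
E
```

```text
t 12.18 tcp [ 0.4889 -0.1214  0.1207] y [-0.005  0.    -1.   ] jaw [ 0.997 -0.077 -0.005] jawang -4.43 F [-11.8   1.5   9.1] T [0.34 2.91 0.07] w 0.0112 q [-2.430e-01  2.140e-01 -4.420e-01  9.200e-01 -1.000e-03  1.406e+00]
```

View pics/e_z.png

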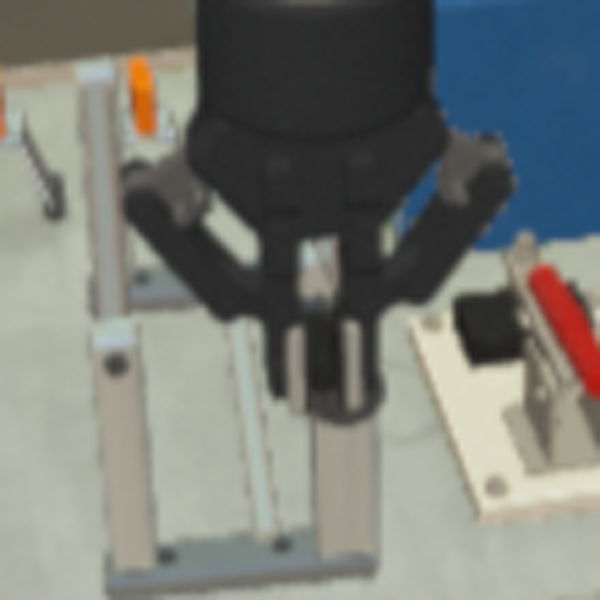

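Call:
{"api": "jog_arm", "payload": {
  "series": [
    {"slide": [0.0286, -0.0023, 0.0039], "delta_rot": [0, 0, 0]},
    {"slide": [0.0289, -0.0023, -0.0001], "delta_rot": [0, 0, 0]},
    {"slide": [0.0286, -0.0023, -0.0041], "delta_rot": [0, 0, 0]},
    {"slide": [0.0277, -0.0022, -0.008], "delta_rot": [0, 0, 0]},
    {"slide": [0.0264, -0.0021, -0.0117], "delta_rot": [0, 0, 0]},
    {"slide": [0.0245, -0.0019, -0.0152], "delta_rot": [0, 0, 0]},
    {"slide": [0.0222, -0.0018, -0.0185], "delta_rot": [0, 0, 0]},
    {"slide": [0, 0, 0], "delta_rot": [0, 0, 0]}
  ]
}}

```text
t: 13.22
tool_pos: [0.5287, -0.1247, 0.1101]
eef_rot: [-0.481, 0.519, -0.519, 0.48]
contact_force: [-3.9, 1.6, 2.4]
grip_width: 0.0117
```

```bash
python3 - <<'E'
from tgt import *
s=info()
c=grab_frame("side");im=c["frame"][:,:,::-1]
cv2.imwrite("pics/f_z.png",cv2.resize(im[140:250,200:310],(600,600),interpolation=cv2.INTER_CUBIC))
E
```

```text
t 13.22 tcp [ 0.5287 -0.1247  0.1101] y [-0.001 -0.    -1.   ] jaw [ 0.997 -0.077 -0.001] jawang -4.42 F [-3.9  1.6  2.4] T [0.16 1.   0.04] w 0.0117 q [-2.310e-01  2.890e-01 -3.690e-01  9.140e-01 -1.000e-03  1.417e+00]
```

View pics/f_z.png

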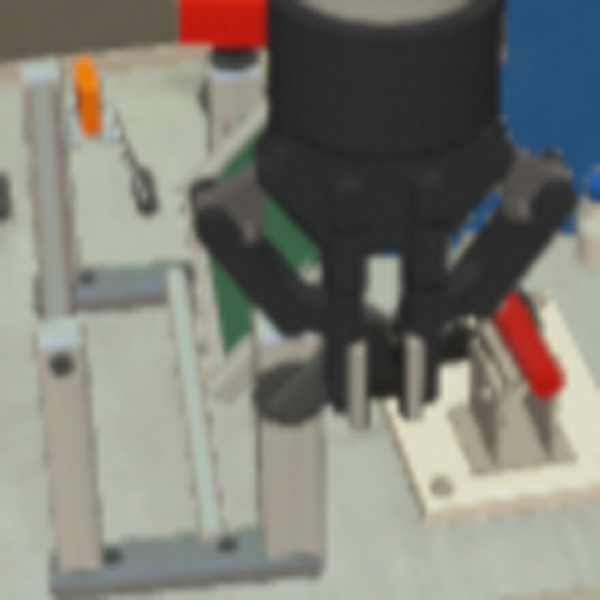

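Call:
{"api": "jog_arm", "payload": {
  "series": [
    {"slide": [0.0195, -0.0015, -0.0214], "delta_rot": [0, 0, 0]},
    {"slide": [0.0163, -0.0013, -0.0239], "delta_rot": [0, 0, 0]},
    {"slide": [0.0129, -0.001, -0.0259], "delta_rot": [0, 0, 0]},
    {"slide": [0.0093, -0.0007, -0.0274], "delta_rot": [0, 0, 0]},
    {"slide": [0.0054, -0.0004, -0.0284], "delta_rot": [0, 0, 0]},
    {"slide": [0.0015, -0.0001, -0.0289], "delta_rot": [0, 0, 0]},
    {"slide": [0, 0, 0], "delta_rot": [0, 0, 0]},
    {"slide": [0, 0, 0], "delta_rot": [0, 0, 0]}
  ]
}}

```text
t: 14.28
tool_pos: [0.5425, -0.1258, 0.079]
eef_rot: [0.48, -0.519, 0.519, -0.48]
contact_force: [-3.7, 0.5, 5.0]
grip_width: 0.0115
```

```bash
python3 - <<'E'
from tgt import *
s=info()
c=grab_frame("side");im=c["frame"][:,:,::-1]
cv2.imwrite("pics/g_z.png",cv2.resize(im[140:250,200:310],(600,600),interpolation=cv2.INTER_CUBIC))
E
```

```text
t 14.28 tcp [ 0.5425 -0.1258  0.079 ] y [ 0.001 -0.    -1.   ] jaw [ 0.997 -0.077  0.001] jawang -4.42 F [-3.7  0.5  5. ] T [ 0.08  1.06 -0.01] w 0.0115 q [-0.228  0.341 -0.376  0.853 -0.     1.42 ]
```

View pics/g_z.png

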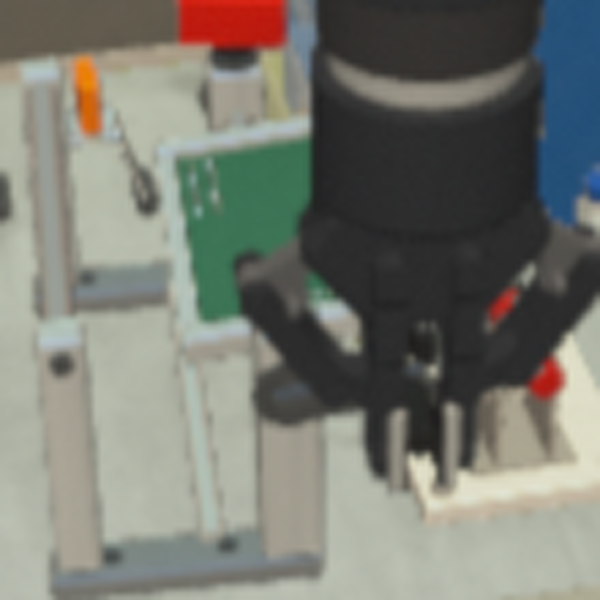

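Call:
{"api": "jog_arm", "payload": {
  "series": [
    {"slide": [0, 0, -0.015], "delta_rot": [0, 0, 0]},
    {"slide": [0, 0, -0.015], "delta_rot": [0, 0, 0]},
    {"slide": [0, 0, 0], "delta_rot": [0, 0, 0]}
  ]
}}

```text
t: 14.7
tool_pos: [0.5428, -0.1258, 0.0726]
eef_rot: [0.48, -0.518, 0.519, -0.481]
contact_force: [-3.9, -0.6, 4.1]
grip_width: 0.0118
```

```bash
python3 - <<'E'
from tgt import *
s=info()
E
```

```text
t 14.7 tcp [ 0.5428 -0.1258  0.0726] y [ 0.001 -0.    -1.   ] jaw [ 0.997 -0.077  0.001] jawang -4.42 F [-3.9 -0.6  4.1] T [0.01 0.62 0.01] w 0.0118 q [-0.228  0.347 -0.383  0.839 -0.     1.42 ]
```

Call:
{"api": "jog_arm", "payload": {
  "series": [
    {"slide": [0, 0, -0.01], "delta_rot": [0, 0, 0]},
    {"slide": [0, 0, -0.01], "delta_rot": [0, 0, 0]},
    {"slide": [0, 0, 0], "delta_rot": [0, 0, 0]}
  ]
}}

```text
t: 15.08
tool_pos: [0.5431, -0.1258, 0.0711]
eef_rot: [0.48, -0.518, 0.52, -0.481]
contact_force: [-11.2, 2.8, 27.5]
grip_width: 0.0114
```

Call:
{"api": "jog_arm", "payload": {
  "series": [
    {"slide": [0, 0, 0], "delta_rot": [0, 0, 0]},
    {"slide": [0, 0, 0], "delta_rot": [0, 0, 0]},
    {"slide": [0, 0, 0.25], "delta_rot": [0, 0, 0]},
    {"slide": [0, 0, 0.25], "delta_rot": [0, 0, 0]},
    {"slide": [0, 0, 0.25], "delta_rot": [0, 0, 0]},
    {"slide": [0, 0, 0.25], "delta_rot": [0, 0, 0]},
    {"slide": [0, 0, 0], "delta_rot": [0, 0, 0]}
  ],
  "fingers": -0.3
}}

```text
t: 15.95
tool_pos: [0.545, -0.1262, 0.272]
eef_rot: [0.479, -0.517, 0.521, -0.482]
contact_force: [0.4, 0.1, -0.9]
grip_width: 0.03
```

```bash
python3 shot.py h; python3 - <<'E'
from tgt import *
from h import *
c=dict(np.load("last_side.npz"));im=c["frame"][:,:,::-1]
cv2.imwrite("pics/h_z.png",cv2.resize(im[140:250,200:310],(600,600),interpolation=cv2.INTER_CUBIC))
for n in("top","side"):
    c=dict(np.load(f"last_{n}.npz"));P=cloud(c);h=cv2.cvtColor(c["frame"],cv2.COLOR_RGB2HSV)
    m=(h[...,0]>60)&(h[...,0]<95)&(h[...,1]>90)&(P[...,2]>.05)&(P[...,2]<.14)&(P[...,0]>.45)&(P[...,0]<.58)&(abs(P[...,1])<.12)
    q=P[m];q=np.c_[(q[:,:2]-O)@np.c_[ex,ey],q[:,2]]
    A=np.c_[q[:,:2],np.ones(len(q))];print(n,len(q),np.linalg.lstsq(A,q[:,2],rcond=None)[0])
E
```

```text
t 15.95 tcp [ 0.545  -0.1262  0.272 ] y [ 0.008 -0.002 -1.   ] jaw [ 0.997 -0.077  0.008] jawang -4.42 F [ 0.4  0.1 -0.9] T [-0.03  0.01  0.07] w 0.03 q [-0.228  0.217 -0.082  1.264  0.     1.42 ]
top orange [169.2 215.7] 24 med [0.4636 0.1867 0.0743] min [0.461 0.176 0.071] max [0.466 0.199 0.077]
   topmean [0.4642 0.189  0.075 ] ang -93.7
top orange [162.5 244.5] 24 med [0.3965 0.1997 0.0748] min [0.395 0.187 0.07 ] max [0.398 0.212 0.079]
   topmean [0.3966 0.1982 0.0757] ang -88.6
top red 97 mean [0.5217 0.1068 0.1514] [0.498 0.098 0.117] [0.54  0.118 0.157]
   ang 171.2
side orange [187.8 157. ] 46 med [0.3947 0.1894 0.0741] min [0.391 0.185 0.053] max [0.4   0.212 0.079]
   topmean [0.3954 0.1975 0.0759] ang -93.8
side orange [215.6 157.1] 41 med [0.4627 0.1778 0.0698] min [0.459 0.174 0.052] max [0.466 0.198 0.08 ]
   topmean [0.4625 0.1824 0.0747] ang -91.8
side orange [198.8 297.3] 215 med [ 0.3763 -0.2578  0.0678] min [ 0.364 -0.264  0.047] max [ 0.39  -0.247  0.078]
   topmean [ 0.3766 -0.2572  0.0723] ang -158.2
side red 201 mean [0.5191 0.1042 0.1443] [0.498 0.096 0.13 ] [0.539 0.115 0.158]
   ang -15.5
top 1033 [-0.03378528  0.00180764  0.09586783]
side 643 [-2.55987300e-02 -8.06609559e-06  9.76459909e-02]
```

View pics/h_z.png

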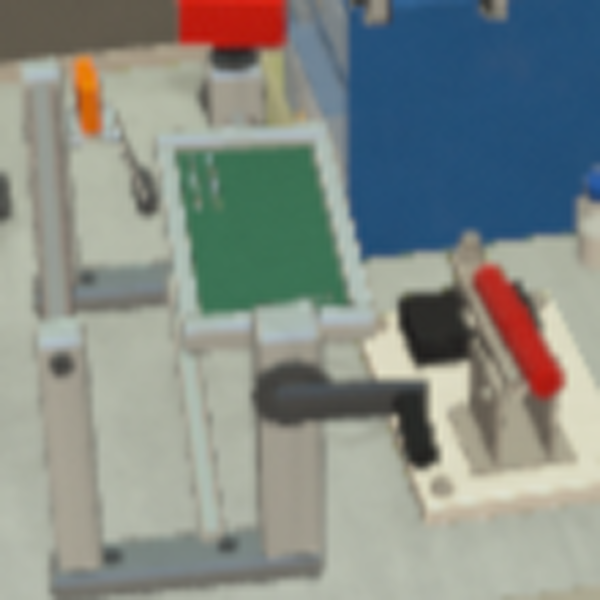

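View pics/h_top.png

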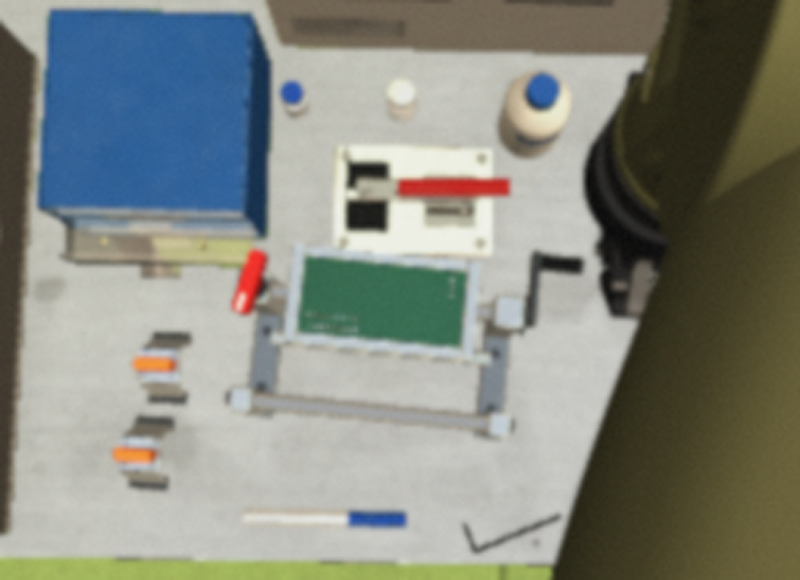

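Call:
{"api": "jog_arm", "payload": {
  "series": [
    {"slide": [-0.0159, 0.147, 0], "delta_rot": [0, 0, 0.0276]},
    {"slide": [-0.0159, 0.147, 0], "delta_rot": [0, 0, 0.0276]},
    {"slide": [-0.0159, 0.147, 0], "delta_rot": [0, 0, 0.0276]},
    {"slide": [-0.0159, 0.147, 0], "delta_rot": [0, 0, 0.0276]},
    {"slide": [-0.0159, 0.147, 0], "delta_rot": [0, 0, 0.0276]},
    {"slide": [-0.0159, 0.147, 0], "delta_rot": [0, 0, 0.0276]},
    {"slide": [-0.0159, 0.147, 0], "delta_rot": [0, 0, 0.0276]},
    {"slide": [-0.0159, 0.147, 0], "delta_rot": [0, 0, 0.0276]},
    {"slide": [0, 0, -0.25], "delta_rot": [0, 0, 0]},
    {"slide": [0, 0, -0.2], "delta_rot": [0, 0, 0]},
    {"slide": [0, 0, 0], "delta_rot": [0, 0, 0]},
    {"slide": [0, 0, 0], "delta_rot": [0, 0, 0]}
  ],
  "fingers": -0.2
}}

```text
t: 17.55
tool_pos: [0.5168, 0.1096, 0.1782]
eef_rot: [0.701, -0.092, 0.092, -0.701]
contact_force: [0.2, -0.5, -0.2]
grip_width: 0.0341
```

```bash
python3 - <<'E'
from tgt import *
s=info()
E
```

```text
t 17.55 tcp [0.5168 0.1096 0.1782] y [-0. -0. -1.] jaw [ 0.258  0.966 -0.   ] jawang 75.06 F [ 0.2 -0.5 -0.2] T [0.04 0.01 0.05] w 0.0341 q [ 0.209  0.208 -0.309  1.054  0.     0.47 ]
```

Call:
{"api": "jog_arm", "payload": {
  "series": [
    {"slide": [0.013, -0.002, -0.12], "delta_rot": [0, 0, 0]},
    {"slide": [0, 0, -0.12], "delta_rot": [0, 0, 0]},
    {"slide": [0, 0, 0], "delta_rot": [0, 0, 0]},
    {"slide": [0, 0, 0], "delta_rot": [0, 0, 0]}
  ]
}}

```text
t: 18.05
tool_pos: [0.5205, 0.1094, 0.1316]
eef_rot: [-0.701, 0.091, -0.093, 0.701]
contact_force: [-0.7, -0.0, 0.9]
grip_width: 0.0342
```

Call:
{"api": "jog_arm", "payload": {
  "series": [
    {"slide": [0, 0, 0], "delta_rot": [0, 0, 0]},
    {"slide": [0, 0, 0], "delta_rot": [0, 0, 0]},
    {"slide": [0, 0, 0], "delta_rot": [0, 0, 0]},
    {"slide": [0, 0, 0], "delta_rot": [0, 0, 0]}
  ],
  "fingers": -1,
  "force": 60
}}

```text
t: 18.55
tool_pos: [0.5202, 0.1087, 0.1315]
eef_rot: [0.701, -0.091, 0.093, -0.701]
contact_force: [-0.4, -2.4, 6.4]
grip_width: 0.0104
```

Call:
{"api": "jog_arm", "payload": {
  "series": [
    {"slide": [0, 0, 0], "delta_rot": [0, 0, -0.022]},
    {"slide": [0, 0, 0], "delta_rot": [0, 0, -0.022]},
    {"slide": [0, 0, 0], "delta_rot": [0, 0, -0.022]},
    {"slide": [0, 0, 0], "delta_rot": [0, 0, -0.022]},
    {"slide": [0, 0, 0], "delta_rot": [0, 0, -0.022]},
    {"slide": [0, 0, 0], "delta_rot": [0, 0, -0.022]},
    {"slide": [0, 0, 0], "delta_rot": [0, 0, -0.022]},
    {"slide": [0, 0, 0], "delta_rot": [0, 0, -0.022]},
    {"slide": [0, 0, 0], "delta_rot": [0, 0, -0.022]},
    {"slide": [0, 0, 0], "delta_rot": [0, 0, -0.022]},
    {"slide": [0, 0, 0], "delta_rot": [0, 0, 0]},
    {"slide": [0, 0, 0], "delta_rot": [0, 0, 0]}
  ]
}}

```text
t: 20.05
tool_pos: [0.5192, 0.1079, 0.1314]
eef_rot: [0.482, -0.517, 0.519, -0.481]
contact_force: [-5.3, -5.1, 10.3]
grip_width: 0.0109
```

```bash
python3 - <<'E'
from tgt import *
s=info()
E
```

```text
t 20.05 tcp [0.5192 0.1079 0.1314] y [ 0.001 -0.003 -1.   ] jaw [ 0.997 -0.073  0.001] jawang -4.18 F [-5.3 -5.1 10.3] T [-1.12  1.   -0.1 ] w 0.0109 q [ 0.207  0.246 -0.373  0.951 -0.003  1.85 ]
```

Call:
{"api": "jog_arm", "payload": {
  "series": [
    {"slide": [0, 0, 0], "delta_rot": [0, 0, -0.005]},
    {"slide": [0, 0, 0], "delta_rot": [0, 0, -0.004]},
    {"slide": [0, 0, 0], "delta_rot": [0, 0, 0]},
    {"slide": [0, 0, 0], "delta_rot": [0, 0, 0]}
  ]
}}

```text
t: 20.55
tool_pos: [0.5191, 0.1079, 0.1315]
eef_rot: [0.468, -0.529, 0.531, -0.467]
contact_force: [-4.8, -5.9, 10.9]
grip_width: 0.0107
```

Call:
{"api": "jog_arm", "payload": {
  "series": [
    {"slide": [0, 0, 0], "delta_rot": [0, 0, 0.005]},
    {"slide": [0, 0, 0], "delta_rot": [0, 0, 0]},
    {"slide": [0, 0, 0.15], "delta_rot": [0, 0, 0]},
    {"slide": [0, 0, 0.3], "delta_rot": [0, 0, 0]},
    {"slide": [0, 0, 0.3], "delta_rot": [0, 0, 0]},
    {"slide": [0, 0, 0], "delta_rot": [0, 0, 0]}
  ],
  "fingers": -0.1
}}

```text
t: 21.3
tool_pos: [0.5223, 0.11, 0.2852]
eef_rot: [0.472, -0.522, 0.525, -0.478]
contact_force: [0.4, -0.2, -0.9]
grip_width: 0.0383
```

```bash
python3 shot.py i
```

```text
t 21.3 tcp [0.5223 0.11   0.2852] y [ 0.009  0.002 -1.   ] jaw [ 0.995 -0.097  0.009] jawang -5.59 F [ 0.4 -0.2 -0.9] T [ 0.01 -0.02 -0.02] w 0.0383 q [ 0.207  0.163 -0.117  1.281  0.     1.876]
top orange [171.2 216. ] 16 med [0.4636 0.1814 0.0746] min [0.435 0.043 0.072] max [0.466 0.188 0.753]
   topmean [0.4608 0.1658 0.1513] ang -101.9
top orange [353.8 216.5] 29 med [ 0.4719 -0.2529  0.0742] min [ 0.467 -0.266  0.069] max [ 0.475 -0.241  0.078]
   topmean [ 0.471  -0.2526  0.0753] ang -95.7
top orange [354.  255.2] 50 med [ 0.3799 -0.2523  0.0736] min [ 0.368 -0.267  0.047] max [ 0.391 -0.246  0.079]
   topmean [ 0.3775 -0.2533  0.0747] ang -161.2
top red 91 mean [0.5186 0.1039 0.1555] [0.494 0.085 0.136] [0.527 0.127 0.42 ]
   ang -97.6
side orange [187.8 157.1] 45 med [0.3946 0.1896 0.0746] min [0.391 0.185 0.052] max [0.399 0.213 0.078]
   topmean [0.3951 0.1968 0.0756] ang -93.2
side orange [215.6 157.1] 41 med [0.4626 0.1773 0.0698] min [0.459 0.174 0.054] max [0.466 0.2   0.077]
   topmean [0.4627 0.1826 0.0744] ang -90.3
side orange [198.8 297.1] 212 med [ 0.3764 -0.2578  0.0677] min [ 0.364 -0.264  0.049] max [ 0.39  -0.248  0.078]
   topmean [ 0.3767 -0.2571  0.0724] ang -159.8
side red 93 mean [0.5172 0.0971 0.1501] [0.481 0.084 0.129] [0.525 0.128 0.398]
   ang -87.2
```

View pics/i_side.png

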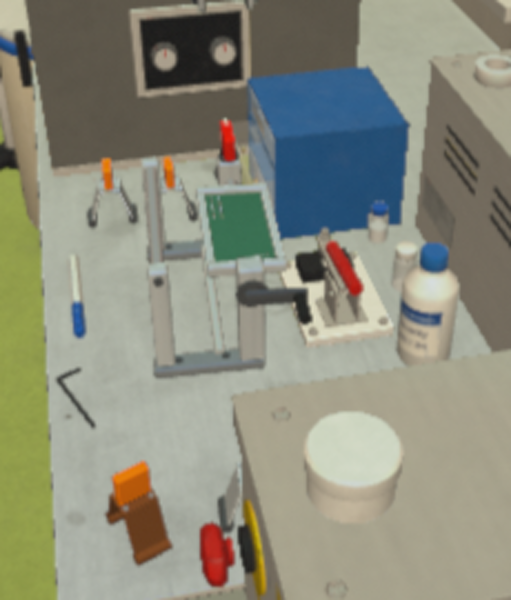

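View pics/i_top.png

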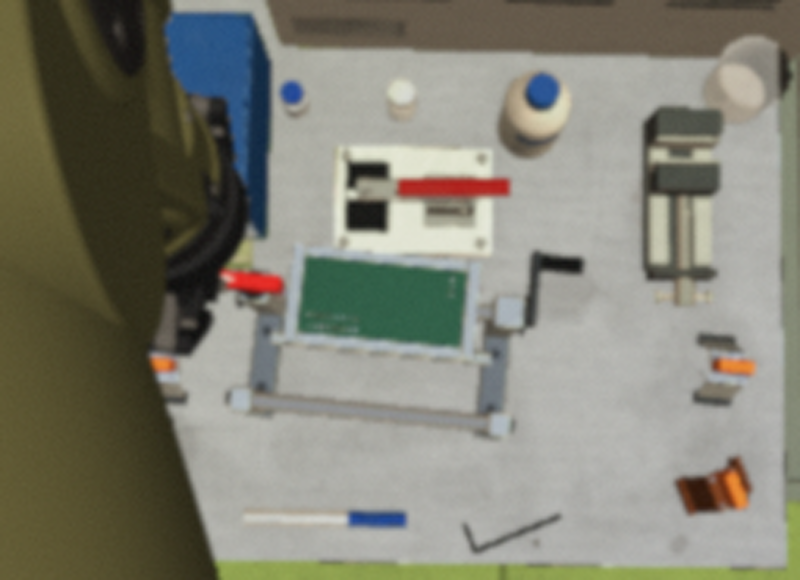

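Call:
{"api": "jog_arm", "payload": {
  "series": [
    {"slide": [-0.032, -0.227, 0], "delta_rot": [0, 0, -0.0094]},
    {"slide": [-0.032, -0.227, 0], "delta_rot": [0, 0, 0]},
    {"slide": [-0.032, -0.227, 0], "delta_rot": [0, 0, 0]},
    {"slide": [-0.032, -0.227, 0], "delta_rot": [0, 0, 0]},
    {"slide": [-0.032, -0.227, 0], "delta_rot": [0, 0, 0]},
    {"slide": [-0.032, -0.227, 0], "delta_rot": [0, 0, 0]},
    {"slide": [-0.032, -0.227, 0], "delta_rot": [0, 0, 0]},
    {"slide": [-0.032, -0.227, 0], "delta_rot": [0, 0, 0]},
    {"slide": [0, 0, -0.25], "delta_rot": [0, 0, 0]},
    {"slide": [0, 0, -0.25], "delta_rot": [0, 0, 0]},
    {"slide": [0, 0, -0.25], "delta_rot": [0, 0, 0]},
    {"slide": [0, 0, 0], "delta_rot": [0, 0, 0]},
    {"slide": [0, 0, 0], "delta_rot": [0, 0, 0]}
  ]
}}

```text
t: 23.02
tool_pos: [0.4683, -0.254, 0.1305]
eef_rot: [-0.459, 0.538, -0.537, 0.459]
contact_force: [0.7, -0.0, -0.1]
grip_width: 0.0385
```

```bash
python3 shot.py j
```

```text
t 23.02 tcp [ 0.4683 -0.254   0.1305] y [-0.  0. -1.] jaw [ 0.988 -0.156 -0.   ] jawang -8.95 F [ 0.7 -0.  -0.1] T [-0.03  0.   -0.01] w 0.0385 q [-0.497  0.252 -0.368  0.951  0.     1.23 ]
top orange [168.7 215.9] 30 med [0.4634 0.1875 0.0745] min [0.461 0.176 0.071] max [0.466 0.201 0.079]
   topmean [0.4637 0.1889 0.0759] ang -88.7
top orange [353.8 216.5] 29 med [ 0.4701 -0.2532  0.0745] min [ 0.467 -0.266  0.07 ] max [ 0.474 -0.241  0.077]
   topmean [ 0.4708 -0.2518  0.0754] ang 81.7
top orange [162.8 244.7] 31 med [0.3955 0.1982 0.0737] min [0.393 0.187 0.07 ] max [0.4   0.213 0.077]
   topmean [0.3962 0.1985 0.0749] ang -96.7
top orange [354.  255.3] 47 med [ 0.3797 -0.2528  0.0738] min [ 0.368 -0.268  0.045] max [ 0.389 -0.245  0.079]
   topmean [ 0.3791 -0.2521  0.0751] ang -152.6
top red 94 mean [0.5187 0.1051 0.1529] [0.513 0.087 0.138] [0.525 0.128 0.157]
   ang -91.2
side orange [187.8 157. ] 46 med [0.3947 0.19   0.0741] min [0.391 0.185 0.051] max [0.4   0.212 0.078]
   topmean [0.3952 0.1973 0.076 ] ang -94.6
side orange [215.5 157. ] 40 med [0.4627 0.1778 0.07  ] min [0.459 0.174 0.052] max [0.467 0.198 0.077]
   topmean [0.4627 0.1827 0.0744] ang -90.9
side orange [198.9 297.5] 221 med [ 0.3764 -0.2579  0.0666] min [ 0.364 -0.264  0.048] max [ 0.39  -0.247  0.078]
   topmean [ 0.3767 -0.2571  0.0719] ang -158.5
```

View pics/j_side.png

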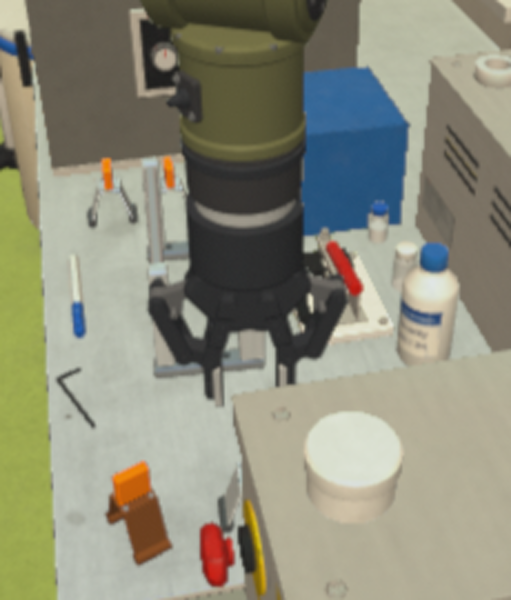

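View pics/j_top.png

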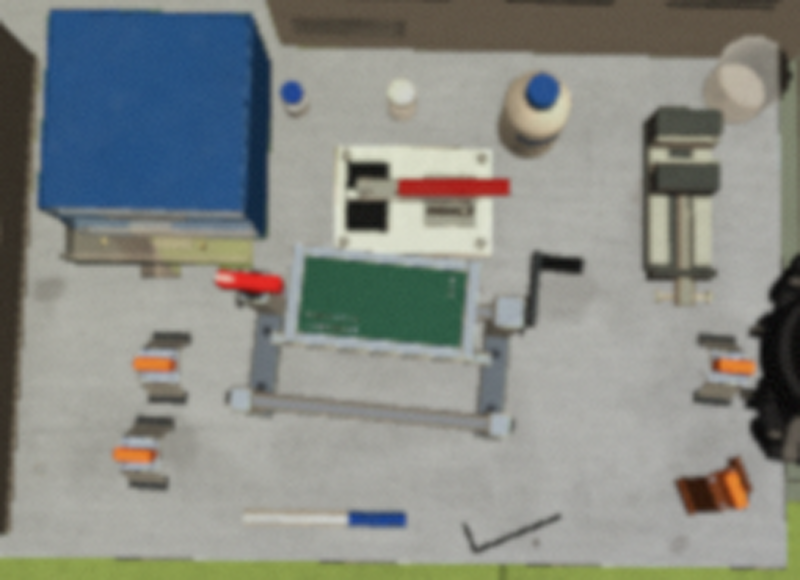

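Call:
{"api": "jog_arm", "payload": {
  "series": [
    {"slide": [0.012, 0, -0.13], "delta_rot": [0, 0, 0]},
    {"slide": [0, 0, -0.13], "delta_rot": [0, 0, 0]},
    {"slide": [0, 0, -0.11], "delta_rot": [0, 0, 0]},
    {"slide": [0, 0, 0], "delta_rot": [0, 0, 0]},
    {"slide": [0, 0, 0], "delta_rot": [0, 0, 0]}
  ]
}}

```text
t: 23.75
tool_pos: [0.4718, -0.2546, 0.0576]
eef_rot: [0.459, -0.537, 0.538, -0.46]
contact_force: [0.4, 0.1, 0.1]
grip_width: 0.0384
```

Call:
{"api": "jog_arm", "payload": {
  "series": [
    {"slide": [0, 0, 0], "delta_rot": [0, 0, 0]},
    {"slide": [0, 0, 0], "delta_rot": [0, 0, 0]},
    {"slide": [0, 0, 0], "delta_rot": [0, 0, 0]},
    {"slide": [0, 0, 0], "delta_rot": [0, 0, 0]},
    {"slide": [0, 0, 0], "delta_rot": [0, 0, 0]}
  ],
  "fingers": -1,
  "force": 60
}}

```text
t: 24.38
tool_pos: [0.4714, -0.2545, 0.0569]
eef_rot: [0.459, -0.537, 0.538, -0.46]
contact_force: [-0.6, -0.2, 6.7]
grip_width: 0.0086
```

```bash
python3 shot.py k
```

```text
t 24.38 tcp [ 0.4714 -0.2545  0.0569] y [ 0.002 -0.001 -1.   ] jaw [ 0.988 -0.156  0.002] jawang -8.95 F [-0.6 -0.2  6.7] T [0.02 0.12 0.05] w 0.0086 q [-0.495  0.329 -0.453  0.788 -0.     1.232]
top orange [168.8 215.9] 29 med [0.4634 0.1878 0.0745] min [0.461 0.176 0.072] max [0.466 0.201 0.078]
   topmean [0.4635 0.1889 0.0754] ang -89.1
top orange [350. 215.] 9 med [ 0.4744 -0.2433  0.0737] min [ 0.472 -0.246  0.072] max [ 0.477 -0.241  0.076]
   topmean [ 0.4739 -0.244   0.075 ] ang 137.2
top orange [162.8 244.7] 29 med [0.3955 0.198  0.0746] min [0.393 0.187 0.068] max [0.4   0.212 0.08 ]
   topmean [0.3959 0.1977 0.0758] ang -93.5
top orange [354.  255.3] 49 med [ 0.3799 -0.2522  0.0745] min [ 0.368 -0.267  0.046] max [ 0.391 -0.244  0.078]
   topmean [ 0.3786 -0.2527  0.0753] ang -159.0
top red 95 mean [0.5186 0.1051 0.1527] [0.513 0.086 0.135] [0.525 0.128 0.158]
   ang -91.1
side orange [187.8 157.1] 45 med [0.3946 0.1893 0.0737] min [0.391 0.183 0.052] max [0.4   0.213 0.077]
   topmean [0.3951 0.1971 0.0753] ang -93.2
side orange [215.6 157.1] 41 med [0.4628 0.1774 0.0712] min [0.459 0.173 0.054] max [0.466 0.196 0.078]
   topmean [0.4627 0.1823 0.0746] ang -90.2
side orange [198.8 297.5] 224 med [ 0.3765 -0.2577  0.0664] min [ 0.364 -0.264  0.047] max [ 0.389 -0.249  0.078]
   topmean [ 0.3767 -0.2572  0.072 ] ang -159.9
```

View pics/k_top.png

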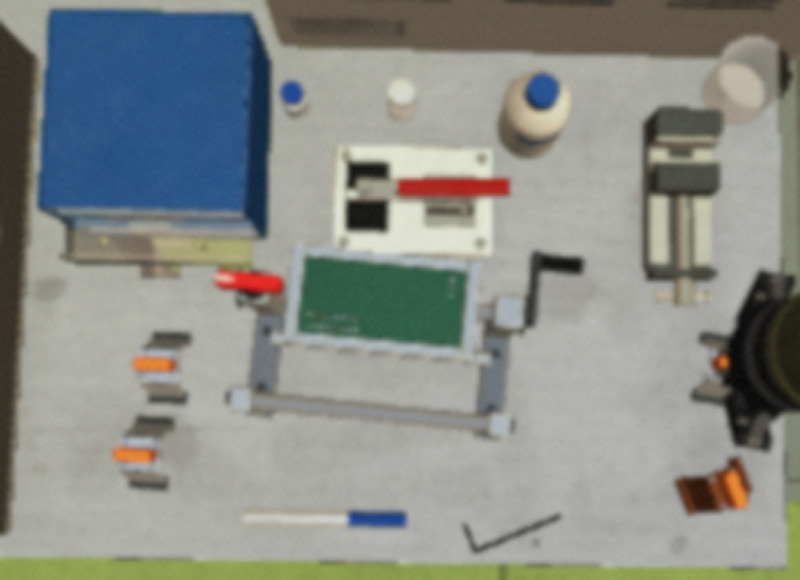

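Call:
{"api": "jog_arm", "payload": {
  "series": [
    {"slide": [0, 0, 0.15], "delta_rot": [0, 0, 0]},
    {"slide": [0, 0, 0.25], "delta_rot": [0, 0, 0]},
    {"slide": [0, 0, 0.25], "delta_rot": [0, 0, 0]},
    {"slide": [0, 0, 0.2], "delta_rot": [0, 0, 0]},
    {"slide": [-0.0373, 0.19, 0], "delta_rot": [0, 0, 0.0123]},
    {"slide": [-0.0373, 0.19, 0], "delta_rot": [0, 0, 0]},
    {"slide": [-0.0373, 0.19, 0], "delta_rot": [0, 0, 0]},
    {"slide": [-0.0373, 0.19, 0], "delta_rot": [0, 0, 0]},
    {"slide": [-0.0373, 0.19, 0], "delta_rot": [0, 0, 0]},
    {"slide": [-0.0373, 0.19, 0], "delta_rot": [0, 0, 0]},
    {"slide": [0, 0, 0], "delta_rot": [0, 0, 0]},
    {"slide": [0, 0, 0], "delta_rot": [0, 0, 0]}
  ]
}}

```text
t: 25.98
tool_pos: [0.4258, -0.0263, 0.2258]
eef_rot: [0.48, -0.519, 0.519, -0.48]
contact_force: [-0.0, 0.0, -1.5]
grip_width: 0.0085
```

```bash
python3 shot.py l |head -1
```

```text
t 25.98 tcp [ 0.4258 -0.0263  0.2258] y [ 0.    -0.001 -1.   ] jaw [ 0.997 -0.078  0.   ] jawang -4.5 F [-0.   0.  -1.5] T [ 0.02  0.04 -0.03] w 0.0085 q [-6.100e-02 -1.100e-02 -4.420e-01  1.139e+00 -1.000e-03  1.588e+00]
```

View pics/l_side.png

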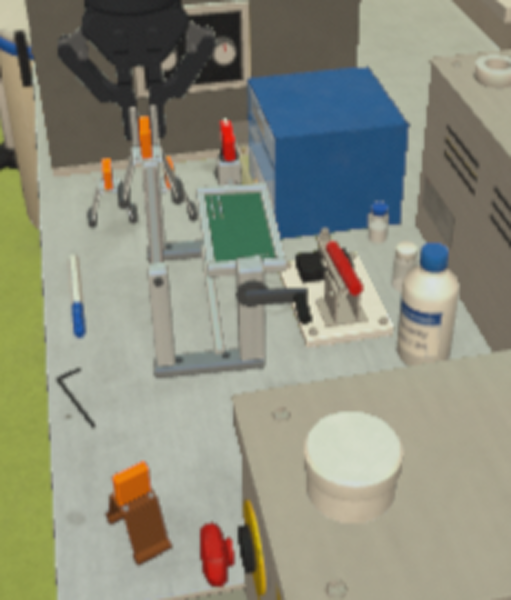

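Call:
{"api": "jog_arm", "payload": {
  "series": [
    {"slide": [0.004, 0, -0.15], "delta_rot": [0, 0, 0]},
    {"slide": [0, 0, -0.15], "delta_rot": [0, 0, 0]},
    {"slide": [0, 0, -0.1], "delta_rot": [0, 0, 0]},
    {"slide": [0, 0, -0.04], "delta_rot": [0, 0, 0]},
    {"slide": [0, 0, -0.015], "delta_rot": [0, 0, 0]},
    {"slide": [0, 0, 0], "delta_rot": [0, 0, 0]},
    {"slide": [0, 0, 0], "delta_rot": [0, 0, 0]}
  ]
}}

```text
t: 26.95
tool_pos: [0.4272, -0.0261, 0.1355]
eef_rot: [0.48, -0.519, 0.52, -0.48]
contact_force: [0.1, 0.1, -1.5]
grip_width: 0.0087
```

```bash
python3 shot.py m |head -1; python3 - <<'E'
from h import *
c=dict(np.load("last_side.npz"));im=c["frame"][:,:,::-1]
cv2.imwrite("pics/m_z.png",cv2.resize(im[120:230,170:280],(600,600),interpolation=cv2.INTER_CUBIC))
E
```

```text
t 26.95 tcp [ 0.4272 -0.0261  0.1355] y [ 0.001 -0.    -1.   ] jaw [ 0.997 -0.079  0.001] jawang -4.53 F [ 0.1  0.1 -1.5] T [ 0.02  0.03 -0.03] w 0.0087 q [-0.061  0.057 -0.589  0.923 -0.     1.589]
```

View pics/m_z.png

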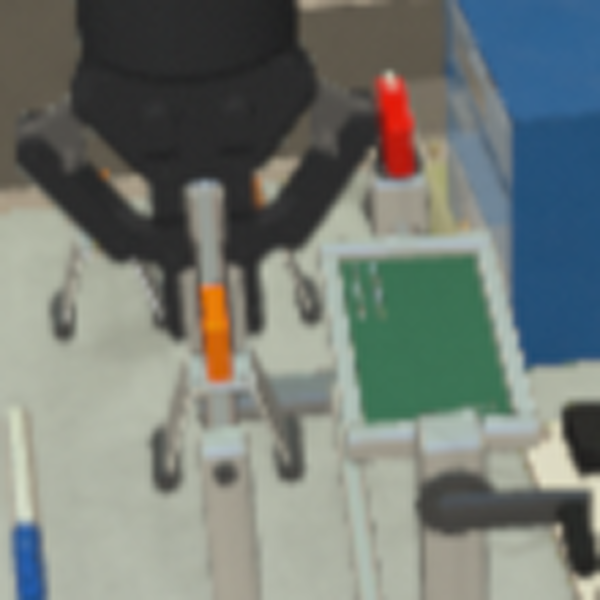

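Call:
{"api": "jog_arm", "payload": {
  "series": [
    {"slide": [0, 0, -0.008], "delta_rot": [0, 0, 0]},
    {"slide": [0, 0, -0.006], "delta_rot": [0, 0, 0]},
    {"slide": [0, 0, 0], "delta_rot": [0, 0, 0]}
  ]
}}

```text
t: 27.42
tool_pos: [0.4268, -0.026, 0.1328]
eef_rot: [0.48, -0.519, 0.52, -0.48]
contact_force: [-3.4, 0.8, 7.8]
grip_width: 0.0086
```

Call:
{"api": "jog_arm", "payload": {
  "series": [
    {"slide": [0, 0, 0], "delta_rot": [0, 0, 0]},
    {"slide": [0, 0, 0], "delta_rot": [0, 0, 0]},
    {"slide": [0, 0, 0], "delta_rot": [0, 0, 0]},
    {"slide": [0, 0, 0.1], "delta_rot": [0, 0, 0]},
    {"slide": [0, 0, 0.2], "delta_rot": [0, 0, 0]},
    {"slide": [0, 0, 0.2], "delta_rot": [0, 0, 0]},
    {"slide": [0, 0, 0], "delta_rot": [0, 0, 0]}
  ],
  "fingers": -0.2
}}

```text
t: 28.3
tool_pos: [0.4287, -0.0261, 0.2348]
eef_rot: [0.478, -0.518, 0.521, -0.481]
contact_force: [0.1, -0.2, -0.9]
grip_width: 0.0339
```

```bash
python3 shot.py n; python3 - <<'E'
from h import *
c=dict(np.load("last_side.npz"));im=c["frame"][:,:,::-1]
cv2.imwrite("pics/n_z.png",cv2.resize(im[120:230,170:280],(600,600),interpolation=cv2.INTER_CUBIC))
E
```

```text
t 28.3 tcp [ 0.4287 -0.0261  0.2348] y [ 0.006 -0.    -1.   ] jaw [ 0.997 -0.079  0.006] jawang -4.53 F [ 0.1 -0.2 -0.9] T [ 0.   -0.06  0.03] w 0.0339 q [-0.061 -0.014 -0.425  1.155 -0.     1.589]
top orange [168.7 215.9] 29 med [0.4635 0.1873 0.0749] min [0.461 0.176 0.072] max [0.466 0.201 0.078]
   topmean [0.4632 0.1873 0.0757] ang -88.4
top orange [162.9 244.8] 29 med [0.3955 0.1982 0.0736] min [0.393 0.187 0.07 ] max [0.398 0.212 0.076]
   topmean [0.3956 0.2007 0.0746] ang -94.5
top red 80 mean [0.5187 0.1078 0.1526] [0.513 0.093 0.137] [0.525 0.128 0.156]
   ang -90.6
side orange [187.8 157.1] 45 med [0.3946 0.1896 0.0736] min [0.391 0.184 0.051] max [0.399 0.215 0.078]
   topmean [0.395  0.1974 0.0752] ang -92.6
side orange [215.6 157.1] 41 med [0.4628 0.1787 0.0709] min [0.459 0.174 0.051] max [0.466 0.199 0.078]
   topmean [0.4625 0.1824 0.0747] ang -90.5
side orange [209.2 181.5] 70 med [ 0.4264 -0.0389  0.1481] min [ 0.422 -0.043  0.126] max [ 0.432 -0.018  0.155]
   topmean [ 0.4269 -0.0327  0.1507] ang -91.5
side orange [198.7 297.2] 211 med [ 0.3763 -0.2577  0.0676] min [ 0.364 -0.264  0.049] max [ 0.39  -0.248  0.078]
   topmean [ 0.3764 -0.2573  0.0724] ang -159.0
side red 94 mean [0.5175 0.0967 0.1477] [0.513 0.084 0.126] [0.525 0.127 0.158]
   ang -91.0
```

View pics/n_z.png

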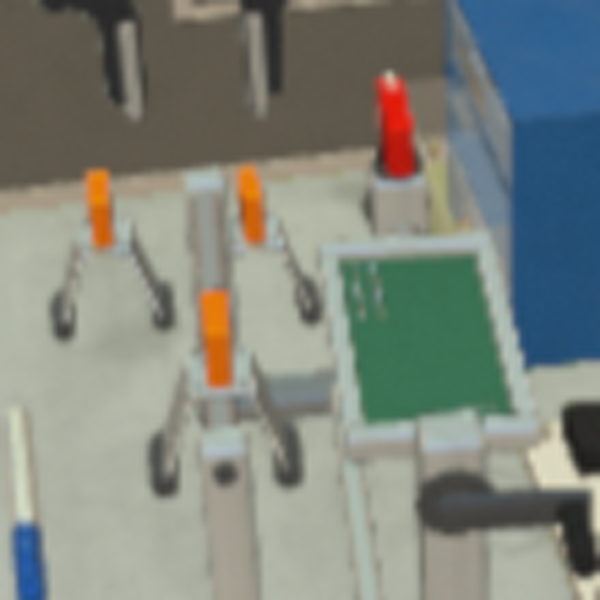

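Call:
{"api": "jog_arm", "payload": {
  "series": [
    {"slide": [0.0304, 0.179, 0], "delta_rot": [0, 0, 0]},
    {"slide": [0.0304, 0.179, 0], "delta_rot": [0, 0, 0]},
    {"slide": [0.0304, 0.179, 0], "delta_rot": [0, 0, 0]},
    {"slide": [0.0304, 0.179, 0], "delta_rot": [0, 0, 0]},
    {"slide": [0.0304, 0.179, 0], "delta_rot": [0, 0, 0]},
    {"slide": [0.0304, 0.179, 0], "delta_rot": [0, 0, 0]},
    {"slide": [0, 0, -0.2], "delta_rot": [0, 0, 0]},
    {"slide": [0, 0, -0.2], "delta_rot": [0, 0, 0]},
    {"slide": [0, 0, -0.15], "delta_rot": [0, 0, 0]},
    {"slide": [0, 0, 0], "delta_rot": [0, 0, 0]},
    {"slide": [0, 0, 0], "delta_rot": [0, 0, 0]}
  ]
}}

```text
t: 29.78
tool_pos: [0.463, 0.1888, 0.1222]
eef_rot: [-0.48, 0.519, -0.519, 0.48]
contact_force: [0.9, -0.6, 0.8]
grip_width: 0.0341
```

```bash
python3 shot.py o|grep -v top; python3 - <<'E'
from h import *
c=dict(np.load("last_side.npz"));im=c["frame"][:,:,::-1]
cv2.imwrite("pics/o_z.png",cv2.resize(im[70:200,150:280],(600,600),interpolation=cv2.INTER_CUBIC))
E
```

```text
t 29.77 tcp [0.463  0.1888 0.1222] y [-0. -0. -1.] jaw [ 0.997 -0.079 -0.   ] jawang -4.53 F [ 0.9 -0.6  0.8] T [ 0.01 -0.05 -0.01] w 0.0341 q [ 0.387  0.202 -0.454  0.916  0.     2.037]
   ang -91.1
side orange [187.8 157.1] 45 med [0.3946 0.1897 0.0733] min [0.391 0.185 0.054] max [0.399 0.215 0.078]
side orange [215.6 157.1] 41 med [0.4627 0.177  0.0707] min [0.459 0.172 0.053] max [0.466 0.2   0.078]
side orange [209.2 181.5] 71 med [ 0.4262 -0.0393  0.1483] min [ 0.422 -0.043  0.127] max [ 0.431 -0.019  0.154]
side orange [198.8 297.1] 212 med [ 0.3764 -0.258   0.0669] min [ 0.364 -0.263  0.049] max [ 0.39  -0.248  0.078]
side red 93 mean [0.5175 0.097  0.1475] [0.513 0.084 0.129] [0.525 0.126 0.157]
   ang -91.1
```

View pics/o_z.png

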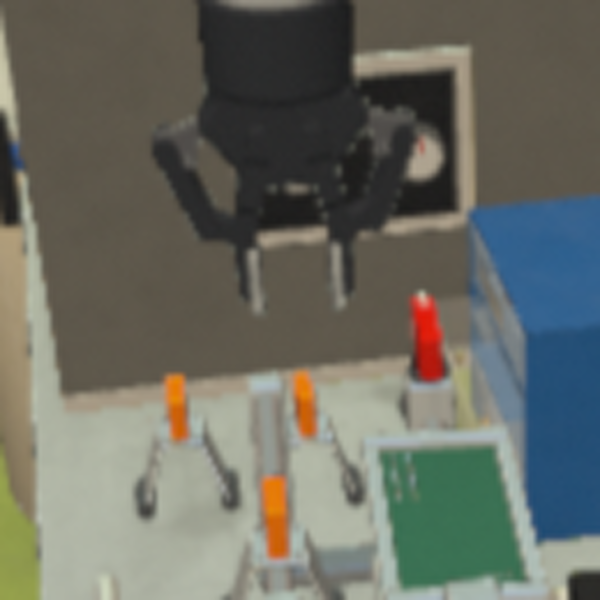

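View pics/o_top.png

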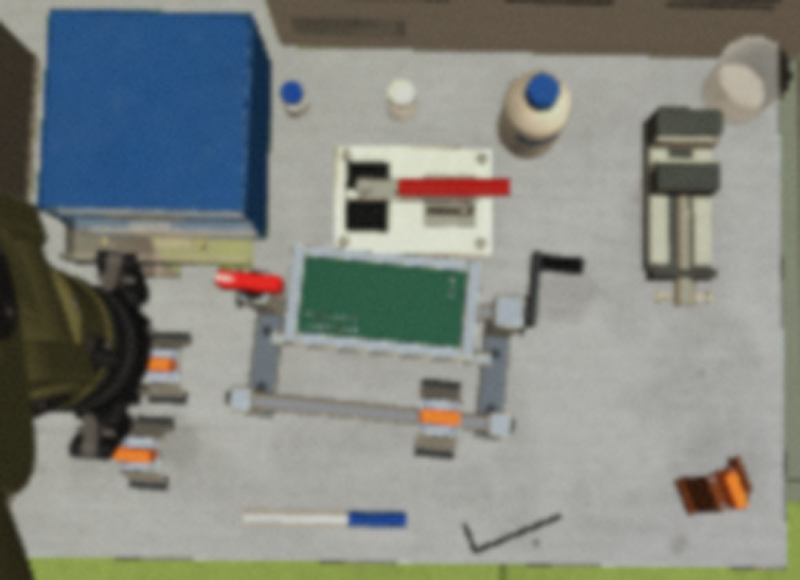

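Call:
{"api": "jog_arm", "payload": {
  "series": [
    {"slide": [0, 0, -0.12], "delta_rot": [0, 0, 0]},
    {"slide": [0, 0, -0.12], "delta_rot": [0, 0, 0]},
    {"slide": [0, 0, -0.085], "delta_rot": [0, 0, 0]},
    {"slide": [0, 0, 0], "delta_rot": [0, 0, 0]},
    {"slide": [0, 0, 0], "delta_rot": [0, 0, 0]}
  ]
}}

```text
t: 30.5
tool_pos: [0.464, 0.1892, 0.0583]
eef_rot: [0.479, -0.519, 0.52, -0.48]
contact_force: [-0.2, -0.1, 0.8]
grip_width: 0.0343
```

Call:
{"api": "jog_arm", "payload": {
  "series": [
    {"slide": [0, 0, 0], "delta_rot": [0, 0, 0]},
    {"slide": [0, 0, 0], "delta_rot": [0, 0, 0]},
    {"slide": [0, 0, 0], "delta_rot": [0, 0, 0]},
    {"slide": [0, 0, 0], "delta_rot": [0, 0, 0]},
    {"slide": [0, 0, 0], "delta_rot": [0, 0, 0]}
  ],
  "fingers": -1,
  "force": 60
}}

```text
t: 31.12
tool_pos: [0.464, 0.1891, 0.058]
eef_rot: [0.479, -0.519, 0.52, -0.481]
contact_force: [0.2, 0.5, 6.3]
grip_width: 0.0085
```

Call:
{"api": "jog_arm", "payload": {
  "series": [
    {"slide": [0, 0, 0.15], "delta_rot": [0, 0, 0]},
    {"slide": [0, 0, 0.25], "delta_rot": [0, 0, 0]},
    {"slide": [0, 0, 0.25], "delta_rot": [0, 0, 0]},
    {"slide": [0, 0, 0.2], "delta_rot": [0, 0, 0]},
    {"slide": [0, 0, 0], "delta_rot": [0, 0, 0]},
    {"slide": [0, 0, 0], "delta_rot": [0, 0, 0]}
  ]
}}

```text
t: 31.88
tool_pos: [0.4626, 0.1887, 0.2263]
eef_rot: [-0.48, 0.519, -0.519, 0.48]
contact_force: [0.3, 0.9, -1.0]
grip_width: 0.0083
```

```bash
python3 shot.py p; python3 - <<'E'
from h import *
from tgt import *
print(fr(-.082,.05),fr(-.082,.0))
c=dict(np.load("last_side.npz"));im=c["frame"][:,:,::-1]
cv2.imwrite("pics/p_z.png",cv2.resize(im[60:200,150:290],(600,600),interpolation=cv2.INTER_CUBIC))
E
```

```text
t 31.88 tcp [0.4626 0.1887 0.2263] y [-0.001 -0.    -1.   ] jaw [ 0.997 -0.079 -0.001] jawang -4.53 F [ 0.3  0.9 -1. ] T [ 0.01 -0.    0.02] w 0.0083 q [ 0.387  0.128 -0.292  1.151  0.     2.037]
top orange [155.5 212.5] 16 med [0.4627 0.1777 0.2426] min [0.46  0.174 0.239] max [0.466 0.18  0.245]
   topmean [0.4628 0.1785 0.2432] ang -165.8
top orange [260.1 232.7] 32 med [ 0.4276 -0.0266  0.1509] min [ 0.425 -0.037  0.148] max [ 0.432 -0.016  0.154]
   topmean [ 0.4274 -0.0277  0.1515] ang -98.0
top orange [162.9 244.8] 30 med [0.3955 0.1984 0.0743] min [0.393 0.187 0.071] max [0.398 0.212 0.078]
   topmean [0.3966 0.1999 0.0754] ang -91.3
top orange [354.1 255.6] 43 med [ 0.3777 -0.2525  0.0739] min [ 0.368 -0.26   0.071] max [ 0.389 -0.245  0.078]
   topmean [ 0.3788 -0.2526  0.0752] ang -163.0
top red 95 mean [0.5188 0.1053 0.1527] [0.513 0.087 0.137] [0.527 0.127 0.159]
   ang -92.1
side orange [210.4  94.9] 52 med [0.4618 0.1767 0.2362] min [0.457 0.171 0.219] max [0.466 0.198 0.245]
   topmean [0.4618 0.1804 0.2405] ang -94.9
side orange [187.8 157. ] 46 med [0.3947 0.1898 0.074 ] min [0.391 0.182 0.052] max [0.4   0.215 0.079]
   topmean [0.3953 0.1973 0.076 ] ang -95.4
side orange [209.2 181.6] 69 med [ 0.4263 -0.039   0.1484] min [ 0.422 -0.043  0.127] max [ 0.432 -0.02   0.154]
   topmean [ 0.4268 -0.0331  0.1509] ang -93.9
side orange [198.8 297.1] 212 med [ 0.3764 -0.2581  0.0675] min [ 0.364 -0.264  0.049] max [ 0.39  -0.249  0.078]
   topmean [ 0.3768 -0.257   0.0723] ang -159.8
side red 95 mean [0.5171 0.0986 0.1524] [0.498 0.083 0.128] [0.524 0.178 0.378]
   ang -83.3
[0.43450164 0.07281532] [0.43055575 0.02297126]
```

View pics/p_z.png

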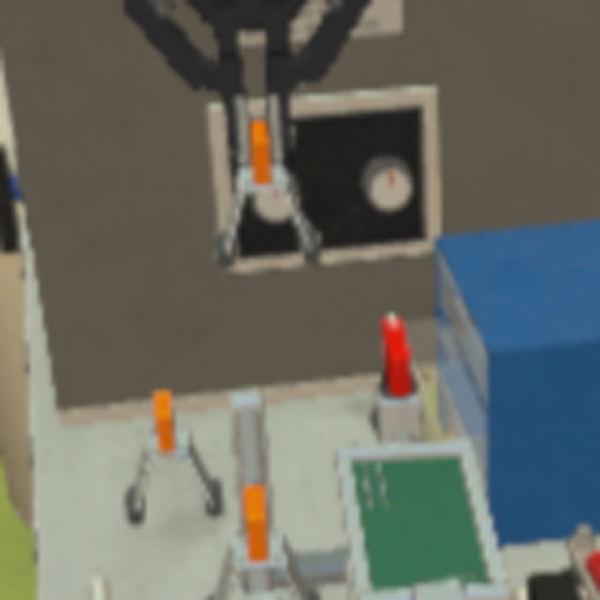

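Call:
{"api": "jog_arm", "payload": {
  "series": [
    {"slide": [-0.032, -0.166, 0], "delta_rot": [0, 0, 0]},
    {"slide": [-0.032, -0.166, 0], "delta_rot": [0, 0, 0]},
    {"slide": [-0.032, -0.166, 0], "delta_rot": [0, 0, 0]},
    {"slide": [-0.032, -0.166, 0], "delta_rot": [0, 0, 0]},
    {"slide": [-0.032, -0.166, 0], "delta_rot": [0, 0, 0]},
    {"slide": [0, 0, 0], "delta_rot": [0, 0, 0]},
    {"slide": [0, 0, 0], "delta_rot": [0, 0, 0]}
  ]
}}

```text
t: 32.85
tool_pos: [0.4306, 0.023, 0.2262]
eef_rot: [-0.48, 0.52, -0.519, 0.479]
contact_force: [-0.5, -0.0, -0.9]
grip_width: 0.0083
```

Call:
{"api": "jog_arm", "payload": {
  "series": [
    {"slide": [0, 0, -0.15], "delta_rot": [0, 0, 0]},
    {"slide": [0, 0, -0.15], "delta_rot": [0, 0, 0]},
    {"slide": [0, 0, -0.1], "delta_rot": [0, 0, 0]},
    {"slide": [0, 0, -0.04], "delta_rot": [0, 0, 0]},
    {"slide": [0, 0, 0], "delta_rot": [0, 0, 0]},
    {"slide": [0, 0, 0], "delta_rot": [0, 0, 0]}
  ]
}}

```text
t: 33.6
tool_pos: [0.4317, 0.0231, 0.1397]
eef_rot: [0.48, -0.519, 0.52, -0.48]
contact_force: [-0.5, -1.2, -1.3]
grip_width: 0.0085
```

```bash
python3 shot.py q |grep -v top; python3 - <<'E'
from h import *
c=dict(np.load("last_side.npz"));im=c["frame"][:,:,::-1]
cv2.imwrite("pics/q_z.png",cv2.resize(im[110:220,170:280],(600,600),interpolation=cv2.INTER_CUBIC))
E
```

```text
t 33.6 tcp [0.4317 0.0231 0.1397] y [ 0.001  0.    -1.   ] jaw [ 0.997 -0.079  0.001] jawang -4.5 F [-0.5 -1.2 -1.3] T [-0.04 -0.   -0.03] w 0.0085 q [ 0.053  0.061 -0.574  0.934  0.     1.703]
side orange [187.8 157.2] 44 med [0.3945 0.1894 0.0736] min [0.391 0.185 0.053] max [0.399 0.211 0.079]
side orange [208.8 173.7] 134 med [ 0.4285 -0.0213  0.151 ] min [ 0.422 -0.044  0.127] max [0.436 0.034 0.168]
side orange [198.8 297.3] 212 med [ 0.3762 -0.2579  0.0674] min [ 0.364 -0.263  0.047] max [ 0.39  -0.248  0.077]
side red 94 mean [0.5175 0.0966 0.1477] [0.513 0.083 0.13 ] [0.525 0.128 0.157]
   ang -91.1
```

View pics/q_z.png

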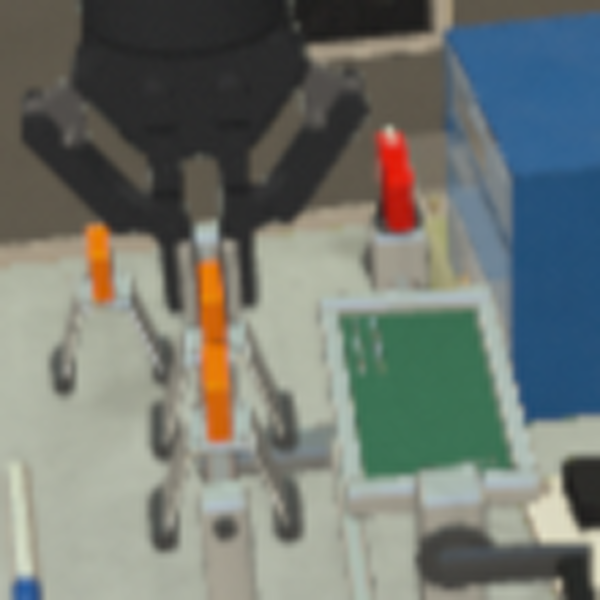

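Astride; lower onto the bar, release, lift.

Call:
{"api": "jog_arm", "payload": {
  "series": [
    {"slide": [0, 0, -0.02], "delta_rot": [0, 0, 0]},
    {"slide": [0, 0, -0.012], "delta_rot": [0, 0, 0]},
    {"slide": [0, 0, 0], "delta_rot": [0, 0, 0]},
    {"slide": [0, 0, 0], "delta_rot": [0, 0, 0]}
  ]
}}

```text
t: 34.2
tool_pos: [0.4315, 0.0228, 0.1339]
eef_rot: [0.479, -0.519, 0.52, -0.48]
contact_force: [-3.3, 0.1, 12.1]
grip_width: 0.0085
```

Call:
{"api": "jog_arm", "payload": {
  "series": [
    {"slide": [0, 0, 0], "delta_rot": [0, 0, 0]},
    {"slide": [0, 0, 0], "delta_rot": [0, 0, 0]},
    {"slide": [0, 0, 0], "delta_rot": [0, 0, 0]},
    {"slide": [0, 0, 0.1], "delta_rot": [0, 0, 0]},
    {"slide": [0, 0, 0.2], "delta_rot": [0, 0, 0]},
    {"slide": [0, 0, 0.2], "delta_rot": [0, 0, 0]},
    {"slide": [0, 0, 0], "delta_rot": [0, 0, 0]},
    {"slide": [0, 0, 0], "delta_rot": [0, 0, 0]}
  ],
  "fingers": -0.2
}}

```text
t: 35.2
tool_pos: [0.4307, 0.0228, 0.2319]
eef_rot: [-0.48, 0.519, -0.519, 0.48]
contact_force: [-1.5, -0.1, -0.3]
grip_width: 0.0342
```

```bash
python3 shot.py r; python3 - <<'E'
from h import *
c=dict(np.load("last_side.npz"));im=c["frame"][:,:,::-1]
cv2.imwrite("pics/r_z.png",cv2.resize(im[110:220,170:280],(600,600),interpolation=cv2.INTER_CUBIC))
E
```

```text
t 35.2 tcp [0.4307 0.0228 0.2319] y [-0.001 -0.    -1.   ] jaw [ 0.997 -0.079 -0.001] jawang -4.52 F [-1.5 -0.1 -0.3] T [0.04 0.   0.04] w 0.0342 q [ 0.053 -0.004 -0.421  1.154  0.     1.703]
top orange [354.1 255.2] 51 med [ 0.3798 -0.2524  0.0742] min [ 0.368 -0.268  0.045] max [ 0.391 -0.245  0.076]
   topmean [ 0.3791 -0.2527  0.0752] ang -158.5
side orange [187.8 157. ] 46 med [0.3947 0.1897 0.0742] min [0.391 0.184 0.052] max [0.4   0.213 0.078]
   topmean [0.3954 0.1978 0.0757] ang -92.3
side orange [209.1 175. ] 126 med [ 0.4289 -0.0242  0.1499] min [ 0.422 -0.043  0.128] max [0.437 0.031 0.154]
   topmean [ 0.4297 -0.0088  0.1514] ang -96.1
side orange [198.8 297.2] 211 med [ 0.3764 -0.2578  0.0677] min [ 0.364 -0.263  0.048] max [ 0.39  -0.247  0.078]
   topmean [ 0.3766 -0.257   0.0722] ang -158.8
side red 93 mean [0.5174 0.0965 0.1478] [0.513 0.084 0.128] [0.525 0.128 0.158]
   ang -91.0
```

View pics/r_z.png

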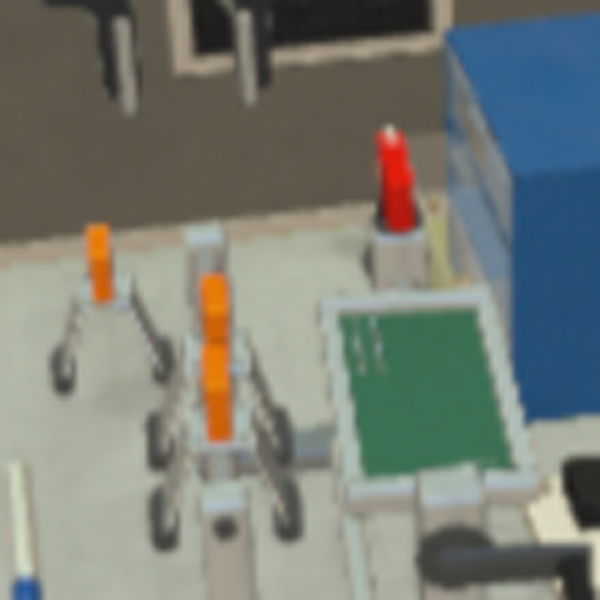

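Call:
{"api": "jog_arm", "payload": {
  "series": [
    {"slide": [-0.035, 0.177, 0], "delta_rot": [0, 0, 0]},
    {"slide": [-0.035, 0.177, 0], "delta_rot": [0, 0, 0]},
    {"slide": [-0.035, 0.177, 0], "delta_rot": [0, 0, 0]},
    {"slide": [-0.035, 0.177, 0], "delta_rot": [0, 0, 0]},
    {"slide": [-0.035, 0.177, 0], "delta_rot": [0, 0, 0]},
    {"slide": [0, 0, -0.2], "delta_rot": [0, 0, 0]},
    {"slide": [0, 0, -0.2], "delta_rot": [0, 0, 0]},
    {"slide": [0, 0, -0.15], "delta_rot": [0, 0, 0]},
    {"slide": [0, 0, 0], "delta_rot": [0, 0, 0]},
    {"slide": [0, 0, 0], "delta_rot": [0, 0, 0]}
  ]
}}

```text
t: 36.55
tool_pos: [0.3962, 0.1999, 0.1231]
eef_rot: [-0.48, 0.519, -0.519, 0.48]
contact_force: [-0.6, -0.0, 0.5]
grip_width: 0.0342
```

```bash
python3 shot.py s; python3 - <<'E'
from h import *
c=dict(np.load("last_side.npz"));im=c["frame"][:,:,::-1]
cv2.imwrite("pics/s_z.png",cv2.resize(im[70:200,130:260],(600,600),interpolation=cv2.INTER_CUBIC))
E
```

```text
t 36.55 tcp [0.3962 0.1999 0.1231] y [-0. -0. -1.] jaw [ 0.997 -0.079 -0.   ] jawang -4.53 F [-0.6 -0.   0.5] T [-0.01 -0.02 -0.  ] w 0.0342 q [ 0.467  0.1   -0.574  0.897 -0.     2.117]
top orange [236.8 229.7] 36 med [0.4331 0.0245 0.1504] min [0.431 0.012 0.146] max [0.437 0.034 0.153]
   topmean [0.4336 0.0241 0.1512] ang -92.5
top orange [260.1 232.7] 32 med [ 0.4275 -0.0266  0.1513] min [ 0.425 -0.037  0.148] max [ 0.432 -0.016  0.153]
   topmean [ 0.428  -0.0272  0.1521] ang -95.4
top orange [164.1 244.9] 24 med [0.3955 0.1935 0.0745] min [0.393 0.163 0.071] max [0.403 0.203 0.255]
   topmean [0.3965 0.1913 0.101 ] ang -79.2
top orange [354.1 255.5] 44 med [ 0.3788 -0.2522  0.0745] min [ 0.368 -0.26   0.07 ] max [ 0.389 -0.246  0.077]
   topmean [ 0.3787 -0.2522  0.0754] ang -160.6
top red 94 mean [0.5187 0.1051 0.1529] [0.513 0.086 0.137] [0.525 0.128 0.156]
   ang -91.2
side orange [187.8 157.1] 45 med [0.3946 0.1903 0.0738] min [0.391 0.183 0.052] max [0.4   0.216 0.079]
   topmean [0.3952 0.1973 0.0753] ang -91.3
side orange [209.1 175.1] 125 med [ 0.4288 -0.0244  0.1504] min [ 0.422 -0.043  0.127] max [0.437 0.03  0.154]
   topmean [ 0.4295 -0.0093  0.1514] ang -96.1
side orange [198.8 297.1] 210 med [ 0.3764 -0.2577  0.0677] min [ 0.364 -0.264  0.048] max [ 0.39  -0.248  0.078]
   topmean [ 0.3765 -0.2571  0.0724] ang -158.3
side red 90 mean [0.5173 0.0959 0.1479] [0.512 0.083 0.127] [0.525 0.127 0.157]
   ang -90.3
```

View pics/s_z.png

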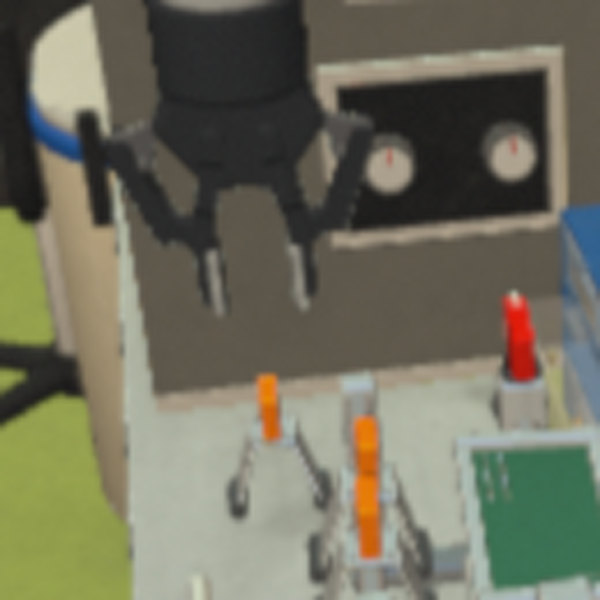

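Call:
{"api": "jog_arm", "payload": {
  "series": [
    {"slide": [0, 0, -0.12], "delta_rot": [0, 0, 0]},
    {"slide": [0, 0, -0.12], "delta_rot": [0, 0, 0]},
    {"slide": [0, 0, -0.085], "delta_rot": [0, 0, 0]},
    {"slide": [0, 0, 0], "delta_rot": [0, 0, 0]},
    {"slide": [0, 0, 0], "delta_rot": [0, 0, 0]}
  ]
}}

```text
t: 37.28
tool_pos: [0.397, 0.2003, 0.0588]
eef_rot: [0.479, -0.519, 0.52, -0.48]
contact_force: [-0.3, -0.0, 0.3]
grip_width: 0.0339
```

Call:
{"api": "jog_arm", "payload": {
  "series": [
    {"slide": [0, 0, 0], "delta_rot": [0, 0, 0]},
    {"slide": [0, 0, 0], "delta_rot": [0, 0, 0]},
    {"slide": [0, 0, 0], "delta_rot": [0, 0, 0]},
    {"slide": [0, 0, 0], "delta_rot": [0, 0, 0]},
    {"slide": [0, 0, 0], "delta_rot": [0, 0, 0]}
  ],
  "fingers": -1,
  "force": 60
}}

```text
t: 37.9
tool_pos: [0.3965, 0.2001, 0.0582]
eef_rot: [0.479, -0.519, 0.519, -0.48]
contact_force: [-0.9, -0.7, 6.2]
grip_width: 0.008
```

Call:
{"api": "jog_arm", "payload": {
  "series": [
    {"slide": [0, 0, 0.15], "delta_rot": [0, 0, 0]},
    {"slide": [0, 0, 0.25], "delta_rot": [0, 0, 0]},
    {"slide": [0, 0, 0.25], "delta_rot": [0, 0, 0]},
    {"slide": [0, 0, 0.2], "delta_rot": [0, 0, 0]},
    {"slide": [0, 0, 0], "delta_rot": [0, 0, 0]},
    {"slide": [0, 0, 0], "delta_rot": [0, 0, 0]}
  ]
}}

```text
t: 38.65
tool_pos: [0.3956, 0.1996, 0.2268]
eef_rot: [-0.48, 0.519, -0.519, 0.48]
contact_force: [0.6, -0.3, -1.1]
grip_width: 0.0085
```

```bash
python3 shot.py t|grep -A1 "^t \|side"; python3 - <<'E'
from h import *
c=dict(np.load("last_side.npz"));im=c["frame"][:,:,::-1]
cv2.imwrite("pics/t_z.png",cv2.resize(im[60:200,130:270],(600,600),interpolation=cv2.INTER_CUBIC))
E
```

```text
t 38.65 tcp [0.3956 0.1996 0.2268] y [-0.001 -0.001 -1.   ] jaw [ 0.997 -0.079 -0.001] jawang -4.52 F [ 0.6 -0.3 -1.1] T [-0.01 -0.   -0.01] w 0.0085 q [ 0.467  0.021 -0.408  1.143 -0.     2.117]
top orange [236.8 229.7] 36 med [0.4331 0.0244 0.1505] min [0.431 0.012 0.147] max [0.437 0.034 0.153]
--
side orange [180.3  95. ] 53 med [0.3947 0.1876 0.2364] min [0.39  0.183 0.22 ] max [0.398 0.214 0.247]
   topmean [0.3947 0.1927 0.2415] ang -96.0
side orange [209.1 175.2] 125 med [ 0.4288 -0.0243  0.1506] min [ 0.422 -0.044  0.127] max [0.436 0.03  0.154]
   topmean [ 0.4294 -0.0098  0.1515] ang -95.9
side orange [198.8 297.1] 212 med [ 0.3764 -0.2579  0.0675] min [ 0.364 -0.263  0.047] max [ 0.389 -0.246  0.078]
   topmean [ 0.3768 -0.2569  0.0723] ang -158.6
side red 92 mean [0.5174 0.0964 0.1475] [0.513 0.084 0.129] [0.525 0.126 0.157]
   ang -89.9
```

View pics/t_z.png

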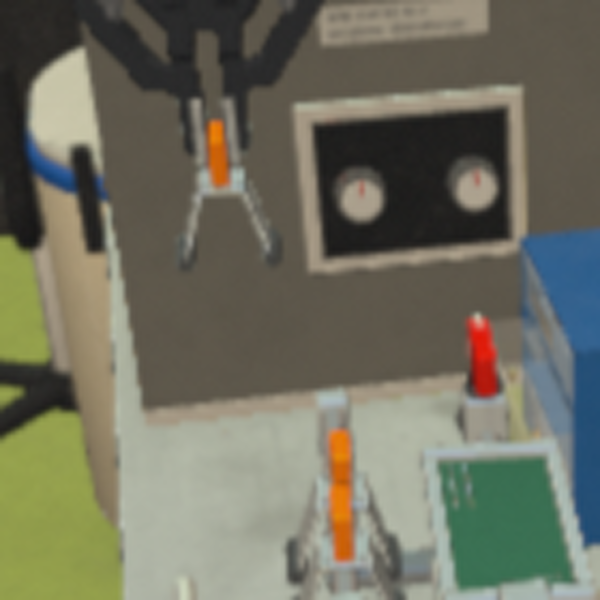

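Call:
{"api": "jog_arm", "payload": {
  "series": [
    {"slide": [0.0486, -0.1585, 0], "delta_rot": [0, 0, 0]},
    {"slide": [0.0486, -0.1585, 0], "delta_rot": [0, 0, 0]},
    {"slide": [0.0486, -0.1585, 0], "delta_rot": [0, 0, 0]},
    {"slide": [0.0486, -0.1585, 0], "delta_rot": [0, 0, 0]},
    {"slide": [0, 0, 0], "delta_rot": [0, 0, 0]},
    {"slide": [0, 0, 0], "delta_rot": [0, 0, 0]}
  ]
}}

```text
t: 39.5
tool_pos: [0.4342, 0.0732, 0.2266]
eef_rot: [-0.48, 0.52, -0.519, 0.479]
contact_force: [0.6, -0.2, -1.3]
grip_width: 0.0086
```

Call:
{"api": "jog_arm", "payload": {
  "series": [
    {"slide": [0, 0, -0.15], "delta_rot": [0, 0, 0]},
    {"slide": [0, 0, -0.15], "delta_rot": [0, 0, 0]},
    {"slide": [0, 0, -0.1], "delta_rot": [0, 0, 0]},
    {"slide": [0, 0, -0.04], "delta_rot": [0, 0, 0]},
    {"slide": [0, 0, 0], "delta_rot": [0, 0, 0]},
    {"slide": [0, 0, 0], "delta_rot": [0, 0, 0]}
  ]
}}

```text
t: 40.25
tool_pos: [0.4355, 0.0734, 0.1404]
eef_rot: [0.48, -0.519, 0.519, -0.48]
contact_force: [0.2, 0.1, -1.2]
grip_width: 0.0084
```

```bash
python3 shot.py u|grep -A1 "^t \|side"; python3 - <<'E'
from h import *
c=dict(np.load("last_side.npz"));im=c["frame"][:,:,::-1]
cv2.imwrite("pics/u_z.png",cv2.resize(im[110:220,170:280],(600,600),interpolation=cv2.INTER_CUBIC))
E
```

```text
t 40.25 tcp [0.4355 0.0734 0.1404] y [ 0.001  0.    -1.   ] jaw [ 0.997 -0.078  0.001] jawang -4.5 F [ 0.2  0.1 -1.2] T [-0.05 -0.01  0.  ] w 0.0084 q [ 0.167  0.078 -0.554  0.937  0.     1.816]
top orange [236.9 229.6] 35 med [0.4331 0.0234 0.1503] min [0.431 0.012 0.148] max [0.437 0.034 0.155]
--
side orange [208.6 168. ] 184 med [0.4309 0.0097 0.1514] min [ 0.422 -0.043  0.127] max [0.44  0.083 0.166]
   topmean [0.4316 0.018  0.1537] ang -94.8
side orange [198.8 297.1] 212 med [ 0.3764 -0.2579  0.0676] min [ 0.364 -0.264  0.049] max [ 0.39  -0.248  0.079]
   topmean [ 0.3766 -0.2572  0.0725] ang -159.3
side red 94 mean [0.5164 0.0958 0.1532] [0.471 0.066 0.129] [0.524 0.127 0.411]
   ang 74.7
```

View pics/u_z.png

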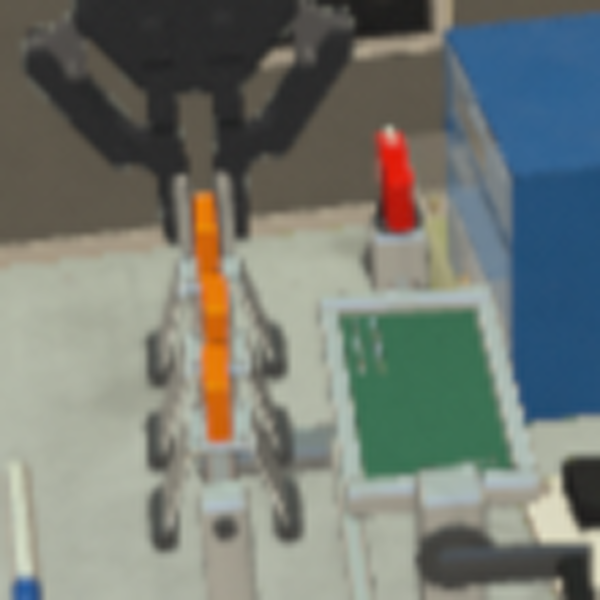

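Call:
{"api": "jog_arm", "payload": {
  "series": [
    {"slide": [0, 0, -0.02], "delta_rot": [0, 0, 0]},
    {"slide": [0, 0, -0.014], "delta_rot": [0, 0, 0]},
    {"slide": [0, 0, 0], "delta_rot": [0, 0, 0]},
    {"slide": [0, 0, 0], "delta_rot": [0, 0, 0]}
  ]
}}

```text
t: 40.85
tool_pos: [0.4353, 0.073, 0.134]
eef_rot: [0.479, -0.519, 0.52, -0.48]
contact_force: [-3.4, -0.7, 10.9]
grip_width: 0.0084
```

Call:
{"api": "jog_arm", "payload": {
  "series": [
    {"slide": [0, 0, 0], "delta_rot": [0, 0, 0]},
    {"slide": [0, 0, 0], "delta_rot": [0, 0, 0]},
    {"slide": [0, 0, 0], "delta_rot": [0, 0, 0]},
    {"slide": [0, 0, 0.1], "delta_rot": [0, 0, 0]},
    {"slide": [0, 0, 0.2], "delta_rot": [0, 0, 0]},
    {"slide": [0, 0, 0.3], "delta_rot": [0, 0, 0]},
    {"slide": [0, 0, 0.3], "delta_rot": [0, 0, 0]},
    {"slide": [0, -0.25, 0.2], "delta_rot": [0, 0, 0]},
    {"slide": [0, -0.25, 0], "delta_rot": [0, 0, 0]},
    {"slide": [0, -0.25, 0], "delta_rot": [0, 0, 0]},
    {"slide": [0, -0.25, 0], "delta_rot": [0, 0, 0]},
    {"slide": [0, -0.25, 0], "delta_rot": [0, 0, 0]},
    {"slide": [0, 0, 0], "delta_rot": [0, 0, 0]},
    {"slide": [0, 0, 0], "delta_rot": [0, 0, 0]}
  ],
  "fingers": -0.2
}}

```text
t: 42.6
tool_pos: [0.4347, -0.1755, 0.3516]
eef_rot: [-0.48, 0.52, -0.519, 0.48]
contact_force: [-0.1, 0.2, -0.1]
grip_width: 0.0342
```

```bash
python3 shot.py v; python3 - <<'E'
from h import *
from tgt import *
c=dict(np.load("last_side.npz"));im=c["frame"][:,:,::-1]
cv2.imwrite("pics/v_z.png",cv2.resize(im[110:240,170:300],(600,600),interpolation=cv2.INTER_CUBIC))
for n in("top","side"):
    c=dict(np.load(f"last_{n}.npz"));P=cloud(c);h=cv2.cvtColor(c["frame"],cv2.COLOR_RGB2HSV)
    m=(h[...,0]>60)&(h[...,0]<95)&(h[...,1]>90)&(P[...,2]>.05)&(P[...,2]<.14)&(P[...,0]>.45)&(P[...,0]<.58)&(abs(P[...,1])<.12)
    q=P[m];q=np.c_[(q[:,:2]-O)@np.c_[ex,ey],q[:,2]]
    A=np.c_[q[:,:2],np.ones(len(q))];print(n,len(q),np.linalg.lstsq(A,q[:,2],rcond=None)[0].round(4))
E
```

```text
t 42.6 tcp [ 0.4347 -0.1755  0.3516] y [-0.001  0.001 -1.   ] jaw [ 0.997 -0.08  -0.001] jawang -4.56 F [-0.1  0.2 -0.1] T [-0.01 -0.01  0.01] w 0.0342 q [-3.840e-01  4.200e-02 -1.040e-01  1.425e+00  1.000e-03  1.266e+00]
top orange [213.6 227.5] 36 med [0.4373 0.0744 0.1502] min [0.434 0.062 0.146] max [0.441 0.086 0.152]
   topmean [0.4375 0.0754 0.1511] ang 83.8
top orange [236.9 229.6] 35 med [0.4331 0.0234 0.1507] min [0.431 0.012 0.148] max [0.437 0.034 0.153]
   topmean [0.4331 0.0235 0.1515] ang -97.1
top orange [260.1 232.6] 31 med [ 0.4276 -0.0266  0.1503] min [ 0.425 -0.037  0.148] max [ 0.432 -0.016  0.155]
   topmean [ 0.4285 -0.0262  0.1514] ang -93.8
top red 94 mean [0.5187 0.1051 0.1528] [0.513 0.086 0.139] [0.525 0.128 0.157]
   ang -91.1
side orange [208.7 169.3] 172 med [0.4305 0.0097 0.1504] min [ 0.422 -0.044  0.128] max [0.441 0.088 0.154]
   topmean [0.4314 0.0133 0.1516] ang -95.2
side orange [198.8 297.1] 212 med [ 0.3764 -0.2576  0.0678] min [ 0.364 -0.264  0.048] max [ 0.39  -0.247  0.078]
   topmean [ 0.3765 -0.257   0.0723] ang -158.9
side red 93 mean [0.5174 0.0965 0.1478] [0.513 0.084 0.129] [0.525 0.126 0.157]
   ang -91.4
top 1043 [-0.029  -0.002   0.0957]
side 642 [-0.0279 -0.0001  0.0976]
```

View pics/v_z.png

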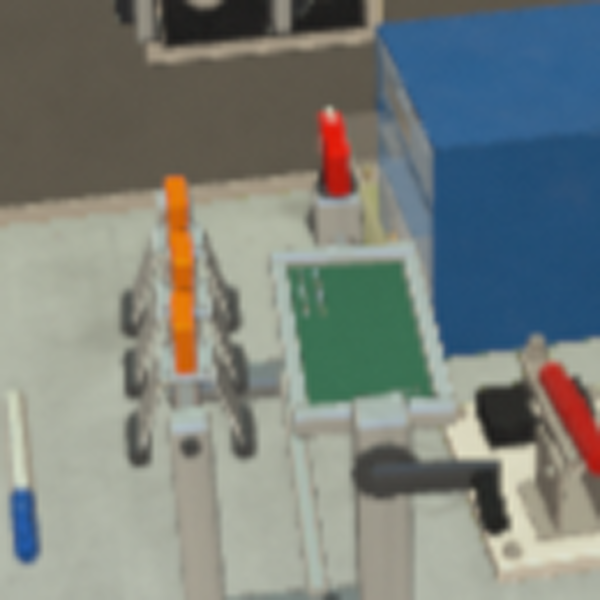

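View pics/v_top.png

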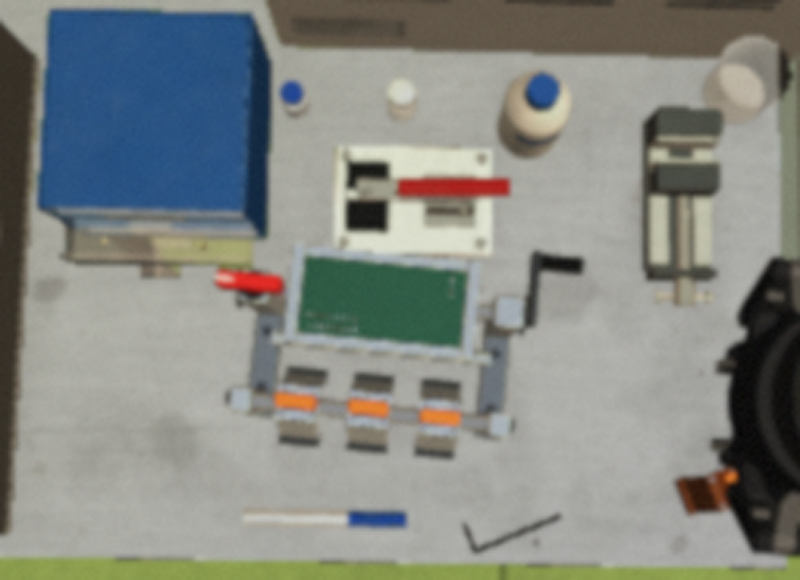

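```bash
python3 - <<'E'
from workcell import arm
print(arm.finish_job())
E
```

```text
the job is handed in; nothing more can be done
None
```

I released the lock knob, turned the board over with the crank, and turned the knob home again. I then hung all three heat shields astride the steel bar, fin up, and handed the job in at about 43 s. The hand-in reports no verdict.

- **Board and lock:** in the last pictures the board lies solder side up. Its plane is about 0.03 rad past flat, which puts it at the 3.17 rad stop. The red knob reads the same angle as at the start, so it is home.
- **Shields:** all three hang upright with their fin tops at about z = 0.151 m, as expected for a roof resting on the bar. I saw no fourth shield on the bench and left the brown one alone.
- **Bystanders:** the white bottle and the vial look unmoved in the top picture; I did not measure them. The gripper ended clear of everything.

Two things did not go to plan:
- **Crank slip:** on the first crank stroke the rod slid in the pads, with a side force of about 23 N, probably because a finger touched the crank hub. I regripped farther out along the handle and finished the turn.
- **Knocked shield:** the right-hand shield had been pushed about 35 mm aside during the run, so I located it again before picking it up.

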